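# Load the inlay glue-up jig

## Task

Take the cover off the glue-up jig and lean it squarely on the slanted rest, lower edge behind the toe strip and grip side up. Then lay every loose hardwood tile in a pocket of the jig and press each one fully down so that it sits level on the pocket floor, and last of all push the jig's clamp lever right over. Leave the other things on the bench standing where they are.

Things in the scene. Friction and masses are not known exactly. Their poses are not given: they have to be found in the camera images.
- jig: Glue-up jig: plywood block 202 (x) x 146 (y) x 30 mm fixed on the bench, origin under its centre. Its top has six open pockets, three by two, 54 mm (jig x) by 40 mm (jig y), 9 mm deep, 3 mm bevel round the mouth, centres at x = -62, 0, +62, y = +-38 mm. In each pocket floor a round steel knock-out pad, 26 mm across, stands up to 5 mm proud (see pockets).
- pocket0 (a point): Centre of the floor of one pocket of the jig (21 mm above the bench, 9 mm below the jig's top); axes as the jig's. The proud pad moves down stiffly under about 5 N and stays where left: a tile merely laid in rides high on it and must be pressed on the middle of its top with 10 to 15 N until it is on the floor
- pocket1 (a point): Centre of the floor of one pocket of the jig (21 mm above the bench, 9 mm below the jig's top); axes as the jig's. The proud pad moves down stiffly under about 5 N and stays where left: a tile merely laid in rides high on it and must be pressed on the middle of its top with 10 to 15 N until it is on the floor
- pocket2 (a point): Centre of the floor of one pocket of the jig (21 mm above the bench, 9 mm below the jig's top); axes as the jig's. The proud pad moves down stiffly under about 5 N and stays where left: a tile merely laid in rides high on it and must be pressed on the middle of its top with 10 to 15 N until it is on the floor
- pocket3 (a point): Centre of the floor of one pocket of the jig (21 mm above the bench, 9 mm below the jig's top); axes as the jig's. The proud pad moves down stiffly under about 5 N and stays where left: a tile merely laid in rides high on it and must be pressed on the middle of its top with 10 to 15 N until it is on the floor
- pocket4 (a point): Centre of the floor of one pocket of the jig (21 mm above the bench, 9 mm below the jig's top); axes as the jig's. The proud pad moves down stiffly under about 5 N and stays where left: a tile merely laid in rides high on it and must be pressed on the middle of its top with 10 to 15 N until it is on the floor
- pocket5 (a point): Centre of the floor of one pocket of the jig (21 mm above the bench, 9 mm below the jig's top); axes as the jig's. The proud pad moves down stiffly under about 5 N and stays where left: a tile merely laid in rides high on it and must be pressed on the middle of its top with 10 to 15 N until it is on the floor
- cover: The jig's dust cover: flat plywood board 202 (x) x 146 (y) x 8 mm, 160 g, origin at the centre of its underside, z out of its upper face. In the middle of the upper face a grip batten, 18 mm wide along x, 70 mm long along y, 26 mm tall (top 34 mm above the origin). It starts lying on the jig, over the pockets.
- rest: Fixed wooden stand 170 (x) x 150 (y) mm, origin under its centre. Base board 10 mm thick; toe strip along its -x (robot side) edge, 16 mm above the base board, inner face at x = -73; upright from x = +39 to +57, top 100 mm above the bench. The cover leans with a 146 mm edge on the base behind the toe strip and its underside on the upright's front top edge, 40 deg from level.
- seat (a point): Point fixed to the rest (x = 9.4, y = 0, z = 74.9 mm in its frame) where the cover's origin comes when the cover leans properly; axes as the rest's
- tile0: Loose dark hardwood inlay tile, 50 (x) x 36 (y) x 14 mm, 40 g, lying on the bench; origin at its centre (7 mm above its underside), z through its thickness, either face may be up. Absent in some starts. All tiles are alike and any fits any pocket, long side along jig x, with 2 mm of play each side; when home its top stands 5 mm above the jig's top, before pressing up to 10 mm
- tile1: Loose dark hardwood inlay tile, 50 (x) x 36 (y) x 14 mm, 40 g, lying on the bench; origin at its centre (7 mm above its underside), z through its thickness, either face may be up. Absent in some starts. All tiles are alike and any fits any pocket, long side along jig x, with 2 mm of play each side; when home its top stands 5 mm above the jig's top, before pressing up to 10 mm
- tile2: Loose dark hardwood inlay tile, 50 (x) x 36 (y) x 14 mm, 40 g, lying on the bench; origin at its centre (7 mm above its underside), z through its thickness, either face may be up. Absent in some starts. All tiles are alike and any fits any pocket, long side along jig x, with 2 mm of play each side; when home its top stands 5 mm above the jig's top, before pressing up to 10 mm
- tile3: Loose dark hardwood inlay tile, 50 (x) x 36 (y) x 14 mm, 40 g, lying on the bench; origin at its centre (7 mm above its underside), z through its thickness, either face may be up. Absent in some starts. All tiles are alike and any fits any pocket, long side along jig x, with 2 mm of play each side; when home its top stands 5 mm above the jig's top, before pressing up to 10 mm
- tile4: Loose dark hardwood inlay tile, 50 (x) x 36 (y) x 14 mm, 40 g, lying on the bench; origin at its centre (7 mm above its underside), z through its thickness, either face may be up. Absent in some starts. All tiles are alike and any fits any pocket, long side along jig x, with 2 mm of play each side; when home its top stands 5 mm above the jig's top, before pressing up to 10 mm
- lever (a joint): Clamp lever of the jig, rad: 0 leaning towards jig -x (starts at 0 to 0.2), 1.0 right over towards jig +x; stays where it is left. Its steel arm stands on a block to the left of the jig (jig x = 0, y = +112 mm), swinging in the plane of jig x and z; push it sideways near its tip, in the direction of jig +x
- lever_tip (a point): The free end of the clamp lever, centre of a ball knob 26 mm across, 80 mm from the pivot, which is 22 mm above the bench
- glue_bottle: Bystander: white glue bottle 60 mm across, 170 mm tall, origin under its foot
- wax_tin: Bystander: round steel tin 52 mm across, 30 mm tall, origin under its foot
- finial: Bystander: small turned wooden finial, 40 mm across, 52 mm tall, origin under its foot
- bowl: Bystander: turned wooden bowl 120 mm across, 50 mm tall, origin under its foot
- brush: Bystander: brush lying on the bench
- sanding_block: Bystander: cork sanding block 100 x 60 x 35 mm
- offcut: Bystander: round wooden offcut 80 mm across, 25 mm thick
There are look-alikes about, which are no part of the job. Of the things that look like the cover, the larger one is meant. What is shaped like the tile3 but white is not meant.

How it is judged:
By the outcome, as a careful person would: the job done as asked, in the order asked, and still so for the second after the job is handed in, with the robot touching nothing.
Of tile0, tile1, tile2, tile3, tile4 only 3 to 5 are there at a start; the rules pass over those that are not, and their reading is None.
At some moment in a run one of tile0, tile1, tile2, tile3, tile4 may be knocked a few centimetres aside while the robot is not near it.
Once in a run the grip may slacken for a moment while it holds something.
It also fails if it takes over 210 s, if anything falls off the work surface, if the arm or the gripper's body presses on something with over 40 N, if the wrist force passes 120 N, or if a joint passes its speed limit or range.

## Robot

A 7-joint arm with a two-finger parallel gripper is mounted at the origin on the work surface. World frame = base frame: x ahead of the robot, y to its left, z up, the work surface at z = 0. Lengths are in m, angles in rad, forces in N, time in s.
With the tool pointing down it reaches from about 0.4 to 0.9 m from the base axis. Payload 5.5 kg.
Tool frame: the origin (TCP) lies at the very end of the fingers, on their centre line; the grasp point (between the pads) lies 19 mm behind it (robot.pinch_z is the distance from the TCP to the grasp point, in m); z points along the fingers, x is the direction in which the jaws open and shut, and the axes are right-handed (so a half turn about z gives the same grasp; the last joint's range is limited). The gripper opens to 85 mm and grips with 20 to 120 N. Pads are 22 mm wide; open, the fingers measure 114 mm over their backs; the gripper's body (76 mm by 85 mm) begins 54 mm behind the grasp point. The pads swing forward as they close: fully open they stand 13 mm farther back than shut.
Start: joints at [-0.856, 0.501, -0.427, 1.55, 0.221, 1.138, -0.21], TCP at [0.284, 0.585, 0.231] pointing down, gripper open.
Joint ranges: [-2.88, 2.88], [-0.31, 2.03], [-1.54, 1.56], [0.2, 2.42], [-1.41, 4.55], [0.19, 2.02], [-2.57, 2.57]. Speed limits (rad/s): [2.57, 2.57, 3.14, 3.14, 3.14, 3.14, 3.14].

## Interface

Orientations are given as [roll, pitch, yaw] about the fixed x, y, z axes, in that order (R = Rz(yaw) Ry(pitch) Rx(roll)).
In Python, from bench import robot gives the robot as it stands.
- The arm moves only by the tool send_rows, never from a script. Its argument "plan" is a list of rows, each a list of 2 entries, a list of its own where there are three numbers: the shift along the tool's x, y, z in units of 2 cm (1.0 is 2 cm), then the turn, a rotation vector about the tool's x, y, z in units of 8 degrees (1.0 is 8 degrees). In form: [[[dx, dy, dz], [ax, ay, az]], ...]. A call has 1 to 10 rows; each row shifts and turns the pose as measured when the row begins, along the tool's axes as they then stand; what a row does not reach is not made up. A row lasts 1/8 s, in which the tool goes at most 62.5 mm and 10.7 degrees, less where a joint would pass 70% of its speed; a pose out of reach is approached as far as the arm can. A call with a number of a shift or a turn outside -1 to 1 is refused whole. A call with a gripper value outside its range is refused whole. "claw" is the opening in per cent of the stroke, from 0 (shut) to 100 (fully open), set as the call begins (left out, the last holds). The fingers move at their own pace and stop on an object; "force" is the grip in N (left out, the last holds). Time passes only in rows, so rows that do not move let the fingers close. It gives the time, the measured TCP pose, the force and the opening at its end, in the units of the state.
- robot.sense(): the state, without advancing time (a new reading comes with each control period).
- robot.snapshot(name): name is "scene" or "top" or "wrist"; returns a dict with "pixels" (400x640x3 uint8, red, green, blue), "depth" (400x640 float32, m along the optical axis (not along the pixel's ray), 0 where there is no reading), "fovy" (degrees; the focal length in pixels is half the picture's height over the tangent of half this angle, whatever the lens; pixels are square), "cx", "cy" (the principal point, pixels), "eye" and "orientation" of the camera in the world; the wrist camera has in their place "mount" (4x4, takes a point from camera to tool coordinates, whose origin is the TCP and whose axes are the tool frame's). Camera axes: x right, y down, z forward; pixel columns grow to the right and rows downward; lengths in m; the calibration is good to about 2 mm. A picture is of the moment at which its call begins: read the wrist's pose just before it.
- robot.job_done(): hands the job in, once; it reports no verdict.
The state is a dict: "time": time; "q": joint angles; "qd": joint speeds; "effort": joint torques, N m; "tool_pos": TCP position; "ee_rot": TCP orientation; "wrist_force": force on the tool from outside, world axes, zero at the start; "moment": the same for the moment, N m; "finger_gap": finger opening in m.
Only numpy, scipy, OpenCV 4.12 (cv2) and the standard library are available. Lean on these libraries where they do the work, as an engineer would, in place of code of your own. Each camera call takes 0.05 s, during which the arm holds its last target. There are 200 camera calls.

## Working session

There is one attempt and no reset: what is moved stays moved. The work goes in short steps, Python scripts to look and compute and a tool call to move; the robot and the scene stay as the last step left them, time stands still between calls to the robot, and variables do not carry over. Pictures are saved under pics/ and viewed, about 12 in all and at most 16, crops included, and the job is handed in when it is done.

Besides the shell and the picture viewer there is one more tool, called in YAML: its name, and indented under it one key for each argument. send_rows: Moves the arm, as the interface text tells. Shifts and turns lie within -1 to 1; 1 stands for 2 cm of shift or 8 degrees of turn. Its arguments: {"type":"object","properties":{"plan":{"type":"array","items":{"type":"array"}},"claw":{"type":"number"},"force":{"type":"number"}},"required":["plan"]}

```bash
mkdir -p pics && ls
cat > h.py <<'E'
import numpy as np, cv2
from scipy.spatial.transform import Rotation as R
from bench import robot
def cam(name):
    st=robot.sense(); s=robot.snapshot(name)
    s['f']=200/np.tan(np.radians(s['fovy'])/2)
    if 'mount' in s:
        T=np.eye(4);T[:3,:3]=rot(st['ee_rot']);T[:3,3]=st['tool_pos'];s['T']=T@np.array(s['mount'])
    else:
        T=np.eye(4);o=np.array(s['orientation'])
        T[:3,:3]=o if o.shape==(3,3) else rot(o);T[:3,3]=s['eye'];s['T']=T
    return s
def rot(e):
    e=np.array(e)
    return e if e.shape==(3,3) else R.from_euler('xyz',e).as_matrix()
def cloud(s):
    d=s['depth'];v,u=np.mgrid[:400,:640]
    P=np.stack([(u-s['cx'])/s['f']*d,(v-s['cy'])/s['f']*d,d],-1)
    P=P@s['T'][:3,:3].T+s['T'][:3,3];P[d==0]=np.nan
    return P
def save(s,n,crop=None,k=1):
    im=cv2.cvtColor(s['pixels'],cv2.COLOR_RGB2BGR)
    if crop: im=im[crop[1]:crop[3],crop[0]:crop[2]]
    cv2.imwrite('pics/'+n,cv2.resize(im,None,fx=k,fy=k,interpolation=cv2.INTER_CUBIC))
E
python3 - <<'E'
from h import *
st=robot.sense();print(st)
for n in('scene','top','wrist'):
    s=cam(n);print(n,{k:v for k,v in s.items() if k not in('pixels','depth')});np.savez('/tmp/'+n,P=cloud(s),px=s['pixels']);save(s,n+'0.png')
E
```

```text
pics
{'time': 0.0, 'q': array([-0.85585802,  0.50186749, -0.42682697,  1.55145585,  0.2207993 ,
        1.13831481, -0.21033121]), 'qd': array([ 2.95098022e-04,  9.52978821e-04, -6.03550232e-04, -9.83610352e-05,
       -3.52264171e-05, -1.38201384e-03,  1.33595525e-03]), 'effort': array([ 2.59355920e-04, -5.69517839e+01, -5.81567958e+00, -2.80933195e+01,
        1.08364719e-02,  1.19429600e-02, -1.16738934e-05]), 'tool_pos': array([0.28345682, 0.5841546 , 0.23024777]), 'ee_rot': array([-3.14150801e+00,  1.98195551e-03,  1.11911400e+00]), 'wrist_force': array([-0.77837173, -0.38957649,  0.85115136]), 'moment': array([-0.00704107,  0.03173831, -0.02045995]), 'finger_gap': 0.08532728395084256}
scene {'fovy': 50.44702546568653, 'cx': 322.8510530379479, 'cy': 194.03771201817517, 'eye': array([ 1.13020525, -0.60295375,  0.71671635]), 'orientation': array([-2.19490693, -0.01584994,  0.85980072]), 'f': np.float64(424.569296866412), 'T': array([[ 0.65250651,  0.45118206, -0.60882674,  1.13020525],
       [ 0.75761735, -0.37161164,  0.53658246, -0.60295375],
       [ 0.01584928, -0.81138125, -
[... 599 characters left out ...]
6674360552, 'cx': 322.4019580086489, 'cy': 204.00186714914082, 'mount': array([[ 9.99999337e-01, -9.01920719e-04, -7.16196864e-04,
        -8.19749779e-05],
       [ 1.08505379e-03,  9.46276857e-01,  3.23355738e-01,
        -8.35705421e-02],
       [ 3.86079278e-04, -3.23356300e-01,  9.46277208e-01,
        -1.41541648e-01],
       [ 0.00000000e+00,  0.00000000e+00,  0.00000000e+00,
         1.00000000e+00]]), 'f': np.float64(304.4861490996087), 'T': array([[ 0.43749665,  0.8512346 ,  0.28982121,  0.20844129],
       [ 0.89921744, -0.41337411, -0.14328238,  0.62083417],
       [-0.00216233,  0.32329785, -0.94629479,  0.37187966],
       [ 0.        ,  0.        ,  0.        ,  1.        ]])}
```

View pics/top0.png

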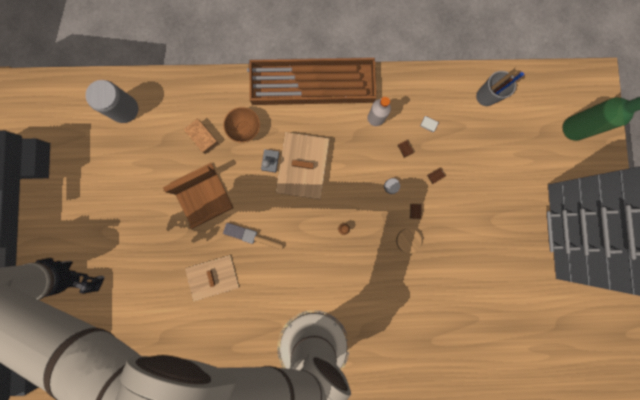

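View pics/scene0.png

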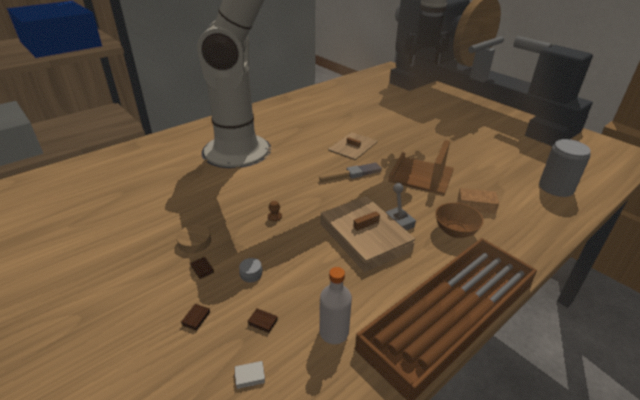

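The top view shows the covered jig at (303,164) with its lever at (270,160), the rest at (200,197), and dark tiles at (406,149), (437,176) and (416,212). The white look-alike tile is at (430,124) and the small look-alike cover is at (213,278). The scene view agrees: three dark tiles at (202,267), (196,317) and (263,320).

```bash
cat >> h.py <<'E'
def rect(P,m,zr):
    """largest blob of mask m with z in zr -> centre, long-side yaw (deg), sides"""
    k=(m&(P[...,2]>zr[0])&(P[...,2]<zr[1])).astype(np.uint8)
    n,l,s,c=cv2.connectedComponentsWithStats(k)
    out=[]
    for i in range(1,n):
        if s[i,4]<12: continue
        q=P[l==i]; r=cv2.minAreaRect((q[:,:2]*1000).astype(np.float32))
        (a,b)=r[1];ang=r[2] if a>=b else r[2]+90
        out.append((s[i,4],c[i].round(0),np.round(r[0],1),round((ang+90)%180-90,1),np.round(sorted(r[1]),1),np.round(np.median(q[:,2])*1000,1)))
    return out
def win(u0,v0,u1,v1):
    m=np.zeros((400,640),bool);m[v0:v1,u0:u1]=1;return m
E
python3 - <<'E'
from h import *
d=np.load('/tmp/top.npz');P=d['P'];px=d['px'].astype(int)
def show(n,w,zr,m=True):
    print(n)
    for o in rect(P,win(*w)&m,zr):print('  ',o)
show('cover',(272,125,335,205),(.028,.05))
show('batten',(272,125,335,205),(.058,.08))
show('small',(180,250,245,305),(.004,.05))
show('lever',(255,140,285,180),(.03,.13))
show('restall',(160,155,240,235),(.005,.15))
show('restup',(160,155,240,235),(.085,.13))
show('toe',(160,155,240,235),(.018,.05))
dark=px.sum(-1)<170
show('tiles',(380,100,480,240),(-.01,.03),dark)
show('alltiles',(100,60,600,300),(-.01,.03),px.sum(-1)<150)
show('bench obj',(370,80,460,260),(.007,.3))
show('finial',(330,215,360,240),(.01,.3))
show('brush',(215,215,290,250),(.006,.3))
show('sand',(180,110,220,155),(.006,.3))
d=np.load('/tmp/scene.npz');P=d['P'];px=d['px'].astype(int)
show('S tiles',(150,240,300,350),(-.01,.03),px.sum(-1)<170)
show('S batten',(330,190,420,270),(.058,.075))
show('S cover',(310,190,420,270),(.034,.044))
show('S lever',(380,175,420,235),(.05,.13))
show('S up',(385,130,460,200),(.09,.11))
E
```

```text
cover
   (np.int32(2620), array([302., 165.]), array([588.7,  21.1]), -10.1, array([147.7, 204.2]), np.float64(39.5))
   (np.int32(18), array([273., 160.]), array([607.8, 117. ]), -0.3, array([ 6.8, 26.9]), np.float64(33.2))
batten
   (np.int32(126), array([302., 163.]), array([588. ,  22.3]), 81.3, array([18.4, 68.8]), np.float64(64.9))
small
   (np.int32(1605), array([211., 277.]), array([242.9, 335.8]), -76.9, array([150.1, 176.9]), np.float64(8.0))
   (np.int32(21), array([185., 257.]), array([299.3, 413. ]), -83.7, array([17.9, 29.9]), np.float64(5.7))
   (np.int32(18), array([188., 300.]), array([163., 402.]), 40.0, array([12.7, 31.9]), np.float64(5.0))
lever
   (np.int32(173), array([282., 164.]), array([606.9,  88.7]), -2.3, array([ 19.9, 129.9]), np.float64(39.7))
   (np.int32(100), array([267., 161.]), array([597.7, 130.6]), -6.8, array([29.3, 47.5]), np.float64(103.3))
restall
   (np.int32(2469), array([200., 195.]), array([498.1, 368.3]), -62.0, array([180.1, 185.4]), np.float64(13.5))
   (np.int32(184), array([231., 229.]), array([392.1, 262.8]), 88.5, array([45.8, 62.5]
[... 3025 characters left out ...]
.8, 7.7]), np.float64(66.2))
   (np.int32(140), array([366., 218.]), array([589.2,  17. ]), 82.2, array([19.7, 68.1]), np.float64(60.8))
S cover
   (np.int32(2348), array([367., 229.]), array([589.1,  16.7]), -9.8, array([148.4, 204.6]), np.float64(35.6))
   (np.int32(15), array([400., 211.]), array([607.8, 124.9]), 47.7, array([7.4, 8.6]), np.float64(38.9))
S lever
   (np.int32(131), array([398., 193.]), array([590.3, 126. ]), 28.3, array([17.1, 26.7]), np.float64(95.2))
S up
   (np.int32(179), array([441., 153.]), array([545.1, 373.8]), -64.4, array([ 18.2, 151.1]), np.float64(96.8))
   (np.int32(78), array([397., 188.]), array([589.1, 125.4]), 27.5, array([17. , 24.2]), np.float64(101.8))
```

View pics/wrist0.png

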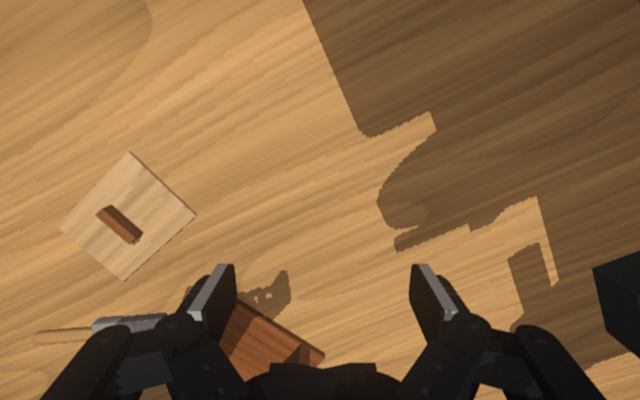

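Three dark tiles are present. Candidates:
- **Cover:** the large board at (303,164) measures 148×204 mm and matches. The small one at (213,278) is a look-alike.
- **Tiles:** dark ones at (405,148), (436,175) and (415,210). The white one at (429,123) is excluded.

Next I'll write a helper that works out the moves, then go above the cover.

```bash
cat >> h.py <<'E'
def Rtool(yaw,tilt=0):
    """tool x along yaw (deg), pointing down, tilted outward by tilt deg about tool y"""
    return (R.from_euler('xyz',[180,0,yaw],degrees=True)*R.from_rotvec([0,np.radians(tilt),0])).as_matrix()
def go(pos,Rt):
    s=robot.sense();A=rot(s['ee_rot']);d=np.array(pos)-s['tool_pos']
    rv=R.from_matrix(A.T@Rt).as_rotvec(degrees=True)/8
    print('t',round(s['time'],2),'pos',s['tool_pos'].round(4),'F',s['wrist_force'].round(1),'gap',round(s['finger_gap']*1000,1))
    print(' turn',rv.round(2),'shift now-axes',(A.T@d/.02).round(2),'after-turn axes',(Rt.T@d/.02).round(2))
E
python3 - <<'E'
from h import *
go([.589,.019,.25],Rtool(-9.8)); save({'pixels':np.load('/tmp/top.npz')['px']},'crop_top.png',(160,110,460,250),2.6)
E
```

```text
t 0.15 pos [0.2836 0.5843 0.2305] F [-0.2 -0.1  0.2] gap 85.6
 turn [0.01 0.01 9.24] shift now-axes [-18.76  26.08  -0.95] after-turn axes [19.86 25.25 -0.98]
```

View pics/crop_top.png

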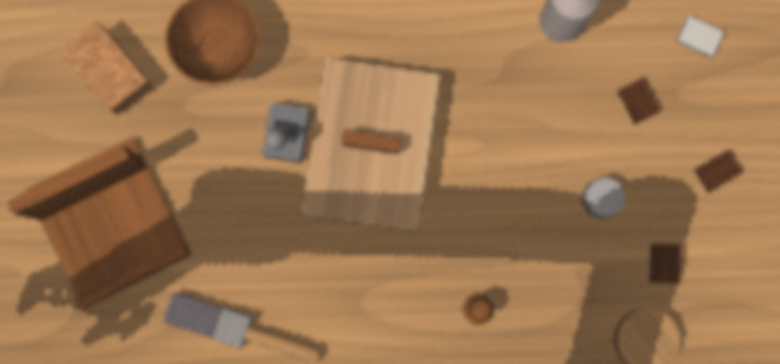

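The crop confirms the choice: the large cover with its batten at (370,140), the grey lever to its left at (287,133), and dark tiles at (640,100), (719,170) and (665,263).

send_rows:
  plan:
    - [[0,0,0],[0,0,0.95]]
    - [[0,0,-0.1],[0,0,0.95]]
    - [[0,0,-0.1],[0,0,0.95]]
    - [[0,0,-0.1],[0,0,0.95]]
    - [[0,0,-0.1],[0,0,0.95]]
    - [[0,0,-0.1],[0,0,0.95]]
    - [[0,0,-0.1],[0,0,0.95]]
    - [[0,0,-0.1],[0,0,0.95]]
    - [[0,0,-0.1],[0,0,0.95]]
    - [[0,0,-0.1],[0,0,0.95]]
  claw: 60
  force: 60

```text
time: 1.4
tool_pos: [0.2823, 0.5812, 0.2438]
ee_rot: [3.131, 0.003, -0.251]
wrist_force: [0.6, 0.2, -0.9]
finger_gap: 0.0515
```

send_rows:
  plan:
    - [[0.76,0.97,0],[0,0,0]]
    - [[0.76,0.97,0],[0,0,0]]
    - [[0.76,0.97,0],[0,0,0]]
    - [[0.76,0.97,0],[0,0,0]]
    - [[0.76,0.97,0],[0,0,0]]
    - [[0.76,0.97,0],[0,0,0]]
    - [[0.76,0.97,0],[0,0,0]]
    - [[0.76,0.97,0],[0,0,0]]
    - [[0.76,0.97,0],[0,0,0]]
    - [[0.76,0.97,0],[0,0,0]]

```text
time: 2.65
tool_pos: [0.3805, 0.349, 0.2422]
ee_rot: [3.126, 0.006, -0.247]
wrist_force: [-0.2, 0.3, 0.3]
finger_gap: 0.0513
```

```bash
python3 -c "
from h import *
go([.589,.019,.25],Rtool(-9.8))"
```

```text
t 2.65 pos [0.3805 0.349  0.2422] F [-0.2  0.3  0.3] gap 51.3
 turn [ 0.11  0.05 -0.54] shift now-axes [14.13 13.46 -0.27] after-turn axes [13.08 14.49 -0.39]
```

send_rows:
  plan:
    - [[0.9,1,0],[0,0,-0.3]]
    - [[0.9,1,0],[0.05,0.05,-0.2]]
    - [[0.9,1,0],[0,0,0]]
    - [[0.9,1,0],[0,0,0]]
    - [[0.9,1,0],[0,0,0]]
    - [[0.9,1,0],[0,0,0]]
    - [[0.9,1,0],[0,0,0]]
    - [[0.9,1,0],[0,0,0]]
    - [[0.9,1,0],[0,0,0]]
    - [[0.9,1,0],[0,0,0]]

```text
time: 3.9
tool_pos: [0.5223, 0.1113, 0.242]
ee_rot: [3.131, 0.004, -0.172]
wrist_force: [0.3, 0.6, -0.6]
finger_gap: 0.0513
```

send_rows:
  plan:
    - [[0.9,1,0],[0,0,0]]
    - [[0.9,1,0],[0,0,0]]
    - [[0.9,1,0],[0,0,0]]
    - [[0.5,0.6,0],[0,0,0]]
    - [[0,0,0],[0,0,0]]

```text
time: 4.53
tool_pos: [0.5739, 0.0247, 0.2411]
ee_rot: [3.13, 0.006, -0.175]
wrist_force: [-0.4, -0.8, 0.3]
finger_gap: 0.051
```

```bash
python3 -c "
from h import *
go([.589,.019,.25],Rtool(-9.8))
s=cam('wrist');P=cloud(s);save(s,'w1.png')
m=win(0,0,640,400)
for zr in((.057,.075),(.03,.045)):
  for o in rect(P,m,zr):
    if o[0]>200: print(o)
go([.589,.019,.041],Rtool(-9.8))
"
```

```text
t 4.53 pos [0.5739 0.0247 0.2411] F [-0.4 -0.8  0.3] gap 51.0
 turn [ 0.09  0.04 -0.03] shift now-axes [ 0.79  0.16 -0.45] after-turn axes [ 0.79  0.15 -0.44]
(np.int32(1037), array([336., 180.]), array([587.,  20.]), 80.2, array([18. , 69.7]), np.float64(63.0))
(np.int32(206), array([458.,   8.]), array([722.4, 166. ]), -1.2, array([11.1, 54. ]), np.float64(38.3))
(np.int32(2704), array([528., 151.]), array([804.6, -34.7]), 90.0, array([  3.2, 389.4]), np.float64(37.6))
(np.int32(475), array([340.,  73.]), array([608.1, 127.8]), 79.5, array([20.2, 29.4]), np.float64(33.2))
(np.int32(3198), array([620., 183.]), array([916. , -60.1]), 89.9, array([ 22.4, 220.4]), np.float64(34.6))
(np.int32(20181), array([336., 169.]), array([587. ,  20.1]), -10.0, array([145.5, 202.5]), np.float64(37.2))
(np.int32(3074), array([595., 194.]), array([888.3, -70.6]), 89.5, array([ 21.8, 220. ]), np.float64(34.6))
(np.int32(2944), array([570., 205.]), array([861.5, -80.6]), 89.9, array([ 23.4, 220. ]), np.float64(34.6))
(np.int32(2791), array([546., 216.]), array([834.2, -91. ]), 89.9, array([ 22.2, 220.9]), np.float64(34.6))
(np.int32(2077), array([610., 271.]), array([ 920.1, -156.2]), 57.6, array([103.7, 226. ]), np.float64(37.0))
(np.int32(255), array([200., 291.]), array([ 381.4, -106.1]), -45.9, array([19.9, 32.3]), np.float64(38.5))
t 4.58 pos [0.5735 0.0258 0.241 ] F [ 1.2 -0.5 -0.7] gap 51.4
 turn [ 0.08  0.05 -0.02] shift now-axes [ 0.89  0.08 10.  ] after-turn axes [ 0.82  0.2  10.  ]
```

View pics/w1.png

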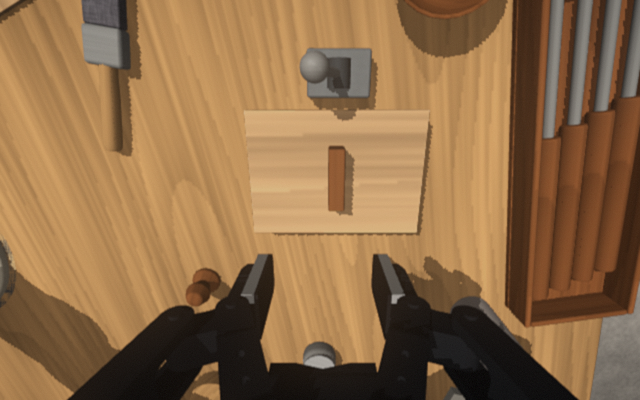

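The wrist view shows the cover with its batten at (336,180) and the lever knob at (314,66). The wrist depth puts the cover at (0.587, 0.020), yaw -10°. I'll descend onto it.

send_rows:
  plan:
    - [[0.4,0.1,0.5],[0.08,0.05,0]]
    - [[0.25,0.08,1],[0,0,0]]
    - [[0.1,0,1],[0,0,0]]
    - [[0,0,1],[0,0,0]]
    - [[0,0,1],[0,0,0]]
    - [[0,0,1],[0,0,0]]
    - [[0,0,1],[0,0,0]]
    - [[0,0,0.5],[0,0,0]]
    - [[0,0,0.2],[0,0,0]]
    - [[0,0,0],[0,0,0]]

```text
time: 5.82
tool_pos: [0.5865, 0.0291, 0.0886]
ee_rot: [-3.135, 0.0, -0.161]
wrist_force: [0.1, -0.1, 0.5]
finger_gap: 0.0516
```

```bash
python3 -c "
from h import *
go([.587,.020,.042],Rtool(-10))
"
```

```text
t 5.83 pos [0.5865 0.0291 0.0886] F [ 0.1 -0.1  0.5] gap 51.6
 turn [-0.05  0.    0.1 ] shift now-axes [0.1  0.46 2.33] after-turn axes [0.1  0.45 2.33]
```

send_rows:
  plan:
    - [[0.05,0.25,0.5],[-0.05,0,0.1]]
    - [[0.05,0.2,0.8],[0,0,0]]
    - [[0,0.1,0.8],[0,0,0]]
    - [[0,0,0.5],[0,0,0]]
    - [[0,0,0],[0,0,0]]

```text
time: 6.45
tool_pos: [0.5883, 0.0169, 0.0348]
ee_rot: [-3.141, -0.003, -0.177]
wrist_force: [-2.3, 0.9, 12.9]
finger_gap: 0.0515
```

```bash
python3 -c "
from h import *
go([.587,.020,.042],Rtool(-10))
"
```

```text
t 6.45 pos [0.5883 0.0169 0.0348] F [-2.3  0.9 12.9] gap 51.5
 turn [-0.   -0.02 -0.02] shift now-axes [-0.09 -0.14 -0.36] after-turn axes [-0.09 -0.14 -0.36]
```

send_rows:
  plan:
    - [[-0.05,-0.15,-0.45],[0,0,0]]
    - [[0,0,0],[0,0,0]]

```text
time: 6.7
tool_pos: [0.5878, 0.0203, 0.0436]
ee_rot: [-3.141, -0.002, -0.177]
wrist_force: [0.3, -0.2, -0.6]
finger_gap: 0.0516
```

send_rows:
  plan:
    - [[0,0,0],[0,0,0]]
    - [[0,0,0],[0,0,0]]
    - [[0,0,0],[0,0,0]]
    - [[0,0,0],[0,0,0]]
    - [[0,0,0],[0,0,0]]
  claw: 0
  force: 80

```text
time: 7.32
tool_pos: [0.5877, 0.0204, 0.0436]
ee_rot: [-3.141, -0.002, -0.176]
wrist_force: [-0.7, -0.4, 1.9]
finger_gap: 0.0164
```

```bash
python3 -c "
from h import *
go([.587,.020,.25],Rtool(-10))
"
```

```text
t 7.33 pos [0.5877 0.0204 0.0436] F [-0.7 -0.4  1.9] gap 16.4
 turn [-0.   -0.02 -0.01] shift now-axes [-1.000e-02  2.000e-02 -1.032e+01] after-turn axes [ -0.03   0.03 -10.32]
```

send_rows:
  plan:
    - [[0,0,-0.4],[0,0,0]]
    - [[0,0,-1],[0,0,0]]
    - [[0,0,-1],[0,0,0]]
    - [[0,0,-1],[0,0,0]]
    - [[0,0,-1],[0,0,0]]
    - [[0,0,-1],[0,0,0]]
    - [[0,0,-1],[0,0,0]]
    - [[0,0,-1],[0,0,0]]
    - [[0,0,-1],[0,0,0]]
    - [[0,0,-1],[0,0,0]]

```text
time: 8.57
tool_pos: [0.5825, 0.0197, 0.2355]
ee_rot: [3.139, 0.008, -0.177]
wrist_force: [0.0, 0.3, -1.3]
finger_gap: 0.0163
```

send_rows:
  plan:
    - [[0,0,-1],[0,0,-0.4]]
    - [[0,0,-1],[0,0,-0.8]]
    - [[0,0,0],[0,0,-0.9]]
    - [[0,0,0],[0,0,-0.9]]
    - [[0,0,0],[0,0,-0.9]]
    - [[0,0,0],[0,0,-0.6]]
    - [[0,0,0],[0,0,0]]

```text
time: 9.45
tool_pos: [0.5808, 0.0189, 0.2796]
ee_rot: [-3.14, 0.008, 0.47]
wrist_force: [0.0, -0.6, -1.4]
finger_gap: 0.0162
```

```bash
python3 -c "
from h import *
go([.5,.357,.26],Rtool(25.4))
P=np.load('/tmp/wrist.npz')['P']
for zr in((.09,.12),(.005,.016),(.018,.03)):
  for o in rect(P,win(0,0,640,400),zr):
    if o[0]>100: print(o)
s=cam('top');P=cloud(s);save(s,'t1.png')
print('jig',[o for o in rect(P,win(265,115,340,215),(.02,.045)) if o[0]>100])
"
```

```text
t 9.45 pos [0.5808 0.0189 0.2796] F [ 0.  -0.6 -1.4] gap 16.2
 turn [-0.01  0.06  0.19] shift now-axes [  4.05 -16.9    0.98] after-turn axes [  3.6  -17.     0.98]
(np.int32(5323), array([125., 218.]), array([229.9, 324.4]), -75.5, array([109.3, 152.2]), np.float64(5.6))
(np.int32(658), array([611., 287.]), array([619.7, 863.6]), -24.5, array([ 51.5, 132.6]), np.float64(10.4))
(np.int32(3839), array([259., 344.]), array([496.4, 374.7]), 25.6, array([116.2, 162.1]), np.float64(9.2))
(np.int32(377), array([130., 319.]), array([356.3, 237. ]), 69.1, array([  7.6, 104.5]), np.float64(11.4))
(np.int32(342), array([ 63., 332.]), array([332., 139.]), 70.0, array([ 5.9, 90.3]), np.float64(12.6))
(np.int32(564), array([117., 226.]), array([230.3, 324. ]), 14.0, array([15.7, 51.9]), np.float64(24.3))
(np.int32(712), array([617., 296.]), array([623.3, 862.1]), -20.1, array([ 42.2, 129.2]), np.float64(24.1))
(np.int32(226), array([ 57., 340.]), array([336.2, 130.7]), 70.3, array([11.9, 76.1]), np.float64(18.8))
(np.int32(130), array([299., 356.]), array([510.2, 429.9]), 88.2, array([15.7, 37.4]), np.float64(24.2))
jig []
```

View pics/t1.png

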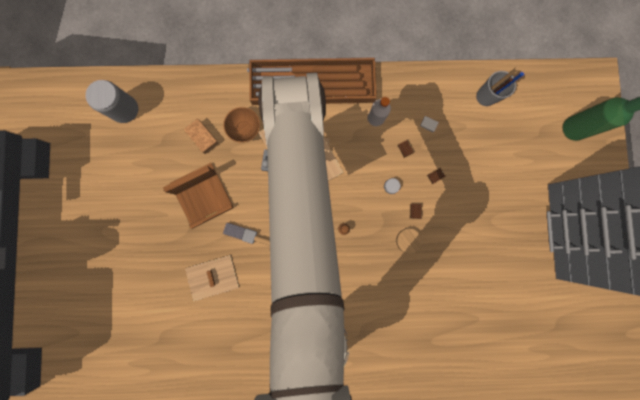

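The top view shows the arm holding the cover over the jig. The tiles and bystanders have not moved.

send_rows:
  plan:
    - [[0.2,-0.6,0],[0,0.05,0.15]]
    - [[0.21,-0.95,0],[0,0,0]]
    - [[0.21,-0.95,0],[0,0,0]]
    - [[0.21,-0.95,0],[0,0,0]]
    - [[0.21,-0.95,0],[0,0,0]]
    - [[0.21,-0.95,0],[0,0,0]]
    - [[0.21,-0.95,0],[0,0,0]]
    - [[0.21,-0.95,0],[0,0,0]]
    - [[0.21,-0.95,0],[0,0,0]]
    - [[0.21,-0.95,0],[0,0,0]]

```text
time: 10.75
tool_pos: [0.5387, 0.2043, 0.2793]
ee_rot: [-3.141, 0.004, 0.422]
wrist_force: [0.3, -0.0, -1.7]
finger_gap: 0.016
```

send_rows:
  plan:
    - [[0.21,-0.95,0],[0,0,0]]
    - [[0.21,-0.95,0],[0,0,0]]
    - [[0.21,-0.95,0],[0,0,0]]
    - [[0.21,-0.95,0],[0,0,0]]
    - [[0.21,-0.95,0],[0,0,0]]
    - [[0.21,-0.95,0],[0,0,0]]
    - [[0.2,-0.6,0],[0,0,0]]
    - [[0,0,0],[0,0,0]]

```text
time: 11.75
tool_pos: [0.5116, 0.3386, 0.2787]
ee_rot: [-3.141, 0.006, 0.415]
wrist_force: [-0.2, 0.4, -2.0]
finger_gap: 0.0164
```

send_rows:
  plan:
    - [[0,0,0],[0,0.5,0]]
    - [[0,0,0],[0,0.9,0]]
    - [[0,0,0],[0,0.9,0]]
    - [[0,0,0],[0,0.9,0]]
    - [[0,0,0],[0,0.9,0]]
    - [[0,0,0],[0,0.9,0]]
    - [[0,0,0],[0,0,0]]

```text
time: 12.62
tool_pos: [0.5182, 0.3273, 0.2785]
ee_rot: [3.125, -0.667, 0.406]
wrist_force: [0.2, -0.4, -1.8]
finger_gap: 0.0163
```

```bash
python3 -c "
from h import *
go([.5,.357,.2],Rtool(25.4,40))
s=cam('wrist');np.savez('/tmp/w2',P=cloud(s));save(s,'w2.png')
"
```

```text
t 12.62 pos [0.5182 0.3273 0.2785] F [ 0.2 -0.4 -1.8] gap 16.3
 turn [ 0.29  0.22 -0.21] shift now-axes [-2.62 -1.77  2.9 ] after-turn axes [-2.66 -1.73  2.89]
```

View pics/w2.png

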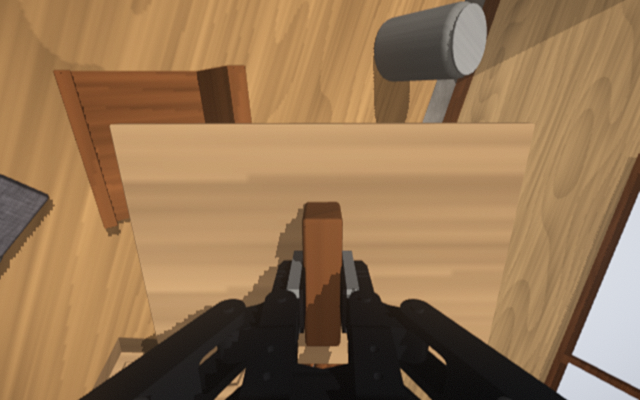

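The cover is held cleanly, with its batten at (322,275). The rest shows behind it: toe strip at (85,150), upright at (235,95). I'll measure both from this view.

```bash
python3 -c "
from h import *
P=np.load('/tmp/w2.npz')['P']
print('toe',[o for o in rect(P,win(40,60,135,240),(.022,.03))])
print('up',[o for o in rect(P,win(190,60,260,124),(.09,.105))])
print('base',[o for o in rect(P,win(60,60,230,200),(.006,.014))])
st=robot.sense();A=rot(st['ee_rot']);Q=(P-st['tool_pos'])@A*1000
q=Q[130:200,150:520].reshape(-1,3);q=q[np.isfinite(q[:,0])]
c=np.linalg.lstsq(np.c_[q[:,:2],np.ones(len(q))],q[:,2],rcond=None)[0];print('plane z=ax+by+c tool',c.round(4))
k=np.abs(Q[...,2]-(Q[...,:2]@c[:2]+c[2]))<4
k[:, :100]=0;k[300:]=0
pt=Q[k][:,:2].astype(np.float32)
for name,sel in(('y edge',lambda:[(u,np.nanmin(np.where(k[:,u],Q[:,u,1],np.nan))) for u in range(180,500,60)]),('x edges',lambda:[(v,np.nanmin(np.where(k[v],Q[v,:,0],np.nan)),np.nanmax(np.where(k[v],Q[v,:,0],np.nan))) for v in range(135,260,25)])):print(name,np.round(sel(),1).tolist())
"
```

```text
toe [(np.int32(2521), array([ 85., 146.]), array([428.8, 321.7]), -64.3, array([ 12. , 149.4]), np.float64(25.2))]
up [(np.int32(1229), array([237.,  94.]), array([521.7, 420.8]), -64.0, array([18.7, 52.2]), np.float64(98.9))]
base [(np.int32(7879), array([134., 108.]), array([480.2, 359. ]), -64.3, array([112.4, 128.1]), np.float64(9.2))]
plane z=ax+by+c tool [ 0.0482  0.5685 36.1773]
y edge [[180.0, -53.8], [240.0, -56.8], [300.0, -57.8], [360.0, -62.3], [420.0, -62.7], [480.0, -66.0]]
x edges [[135.0, 61.0, 98.1], [160.0, -77.6, 98.0], [185.0, -102.0, -30.6], [210.0, nan, nan], [235.0, nan, nan]]<string>:13: RuntimeWarning: All-NaN slice encountered
```

```bash
python3 -c "
from h import *
P=np.load('/tmp/w2.npz')['P']
st=robot.sense();A=rot(st['ee_rot']);Q=(P-st['tool_pos'])@A*1000
for v in(128,150,175,195):
  print(v,[Q[v,u].round(0).tolist() for u in(170,250,350,450,500)])
print(Q[210,322],Q[250,322],Q[300,322],Q[340,322])
"
```

```text
128 [[-74.0, -71.0, 6.0], [-36.0, -70.0, 7.0], [11.0, -71.0, 7.0], [58.0, -71.0, 7.0], [82.0, -71.0, 7.0]]
150 [[-76.0, -60.0, 6.0], [-37.0, -60.0, 6.0], [11.0, -60.0, 7.0], [60.0, -60.0, 6.0], [84.0, -60.0, 6.0]]
175 [[-77.0, -48.0, 5.0], [-38.0, -48.0, 7.0], [12.0, -48.0, 6.0], [61.0, -48.0, 6.0], [86.0, -48.0, 6.0]]
195 [[-79.0, -38.0, 6.0], [-39.0, -37.0, 6.0], [12.0, -37.0, 6.0], [63.0, -38.0, 6.0], [89.0, -37.0, 8.0]]
[ -2.24609827 -34.54973275  -8.35523974] [ -2.22625909 -20.02618115 -20.41823186] [ -2.22894483   6.64093312 -19.99220101] [ -2.23061165  30.29787128 -20.02738056]
```

```bash
python3 -c "
from h import *
go([.503,.3575,.14],Rtool(25.6,40))"
```

```text
t 12.68 pos [0.5189 0.3278 0.2792] F [ 0.5  0.8 -2.2] gap 16.2
 turn [ 0.3   0.22 -0.23] shift now-axes [-4.42 -1.76  5.35] after-turn axes [-4.53 -1.68  5.28]
```

send_rows:
  plan:
    - [[-0.2,-0.6,0.2],[0.3,0.2,-0.2]]
    - [[-0.5,-0.6,0.6],[0,0,0]]
    - [[-0.6,-0.4,0.7],[0,0,0]]
    - [[-0.7,-0.1,0.8],[0,0,0]]
    - [[-0.7,0,0.8],[0,0,0]]
    - [[-0.7,0,0.8],[0,0,0]]
    - [[-0.6,0,0.7],[0,0,0]]
    - [[-0.4,0,0.5],[0,0,0]]
    - [[0,0,0],[0,0,0]]

```text
time: 13.8
tool_pos: [0.5209, 0.3613, 0.151]
ee_rot: [-3.139, -0.709, 0.424]
wrist_force: [0.2, -0.2, -1.2]
finger_gap: 0.0163
```

```bash
python3 -c "
from h import *
go([.503,.3575,.10],Rtool(25.6,40))"
```

```text
t 13.8 pos [0.5209 0.3613 0.151 ] F [ 0.2 -0.2 -1.2] gap 16.3
 turn [ 0.09 -0.08 -0.12] shift now-axes [-2.34 -0.19  1.36] after-turn axes [-2.32 -0.21  1.38]
```

send_rows:
  plan:
    - [[-0.7,-0.1,0],[0.1,-0.1,-0.1]]
    - [[-0.7,-0.1,0.4],[0,0,0]]
    - [[-0.6,0,0.5],[0,0,0]]
    - [[-0.3,0,0.4],[0,0,0]]
    - [[0,0,0],[0,0,0]]

```text
time: 14.42
tool_pos: [0.5121, 0.358, 0.107]
ee_rot: [-3.141, -0.706, 0.435]
wrist_force: [-0.5, -0.9, -1.9]
finger_gap: 0.0164
```

```bash
python3 -c "
from h import *
go([.503,.3575,.09],Rtool(25.6,40))"
```

```text
t 14.43 pos [0.5121 0.358  0.107 ] F [-0.5 -0.9 -1.9] gap 16.4
 turn [ 0.05 -0.06 -0.06] shift now-axes [-0.87 -0.17  0.37] after-turn axes [-0.87 -0.17  0.38]
```

send_rows:
  plan:
    - [[-0.45,-0.1,0],[0.05,-0.06,-0.05]]
    - [[-0.35,-0.07,0.15],[0,0,0]]
    - [[-0.1,0,0.15],[0,0,0]]
    - [[0,0,0],[0,0,0]]

```text
time: 14.92
tool_pos: [0.5029, 0.3573, 0.092]
ee_rot: [-3.141, -0.7, 0.444]
wrist_force: [0.6, -0.3, -1.3]
finger_gap: 0.0165
```

```bash
python3 -c "
from h import *
go([.502,.357,.085],Rtool(25.6,40))"
```

```text
t 14.93 pos [0.5029 0.3573 0.092 ] F [ 0.6 -0.3 -1.3] gap 16.5
 turn [ 0.01 -0.02 -0.01] shift now-axes [-0.26 -0.    0.24] after-turn axes [-0.26 -0.    0.24]
```

send_rows:
  plan:
    - [[-0.1,0,0.1],[0,0,0]]
    - [[-0.08,0,0.08],[0,0,0]]
    - [[0,0,0],[0,0,0]]

```text
time: 15.3
tool_pos: [0.5029, 0.3573, 0.087]
ee_rot: [-3.141, -0.701, 0.445]
wrist_force: [-0.5, -1.5, -0.5]
finger_gap: 0.0162
```

send_rows:
  plan:
    - [[-0.08,0,0.05],[0,0,0]]
    - [[-0.06,0,0.03],[0,0,0]]
    - [[0,0,0],[0,0,0]]

```text
time: 15.68
tool_pos: [0.503, 0.3574, 0.0868]
ee_rot: [3.14, -0.708, 0.445]
wrist_force: [-1.5, -1.5, 0.1]
finger_gap: 0.0162
```

```bash
python3 -c "
from h import *
go([.5004,.3562,.085],Rtool(25.6,40))"
```

```text
t 15.68 pos [0.503  0.3574 0.0868] F [-1.5 -1.5  0.1] gap 16.2
 turn [ 0.01 -0.07 -0.01] shift now-axes [-0.17 -0.   -0.02] after-turn axes [-0.17 -0.   -0.02]
```

send_rows:
  plan:
    - [[-0.12,0,0],[0,-0.07,0]]
    - [[-0.1,0,0],[0,0,0]]
    - [[-0.1,0,0],[0,0,0]]
    - [[0,0,0],[0,0,0]]

```text
time: 16.18
tool_pos: [0.5016, 0.3569, 0.0856]
ee_rot: [3.14, -0.705, 0.445]
wrist_force: [-2.0, -0.2, 4.0]
finger_gap: 0.0162
```

```bash
python3 -c "
from h import *
go([.5004,.3562,.085],Rtool(25.6,40))"
```

```text
t 16.18 pos [0.5016 0.3569 0.0856] F [-2.  -0.2  4. ] gap 16.2
 turn [ 0.02 -0.05 -0.01] shift now-axes [-0.07  0.01 -0.02] after-turn axes [-0.07  0.01 -0.02]
```

send_rows:
  plan:
    - [[0,0,0],[0,0,0]]
    - [[0,0,0],[0,0,0]]
    - [[0,0,0],[0,0,0]]
    - [[0,0,0],[0,0,0]]
  claw: 60

```text
time: 16.68
tool_pos: [0.5, 0.356, 0.0835]
ee_rot: [3.14, -0.701, 0.445]
wrist_force: [0.1, 0.6, 0.4]
finger_gap: 0.0513
```

send_rows:
  plan:
    - [[0,0,-0.3],[0,0,0]]
    - [[0,0,-0.7],[0,0,0]]
    - [[0,0,-1],[0,0,0]]
    - [[0,0,-1],[0,0,0]]
    - [[0,0,-1],[0,0,0]]
    - [[0,0,-1],[0,0,0]]
    - [[0,0,-1],[0,0,0]]
    - [[0,0,-0.5],[0,0,0]]
    - [[0,0,0],[0,0,0]]

```text
time: 17.8
tool_pos: [0.4274, 0.326, 0.1784]
ee_rot: [3.136, -0.697, 0.453]
wrist_force: [0.6, 0.2, -0.9]
finger_gap: 0.0513
```

```bash
python3 -c "
from h import *
s=cam('wrist');P=cloud(s);save(s,'w3.png');np.savez('/tmp/w3',P=P)
n=np.array([-np.sin(np.radians(40))*np.cos(np.radians(25.6)),-np.sin(np.radians(40))*np.sin(np.radians(25.6)),np.cos(np.radians(40))])
# plane fit on cover surface (ransac-ish)
pts=P[60:260,100:560].reshape(-1,3);pts=pts[np.isfinite(pts[:,0])]
best=None;rng=np.random.default_rng(0)
for i in range(300):
  a=pts[rng.choice(len(pts),3)];m=np.cross(a[1]-a[0],a[2]-a[0]);m/=np.linalg.norm(m)+1e-12
  k=abs((pts-a[0])@m)<.0015
  if best is None or k.sum()>best.sum():best=k
c=pts[best].mean(0);m=np.linalg.svd(pts[best]-c,full_matrices=False)[2][2];m*=np.sign(m[2])
print('tilt',np.degrees(np.arccos(m[2])),'downslope yaw',np.degrees(np.arctan2(-m[1],-m[0])))
seat=np.array([.5+.0094*.902,.356+.0094*.432,.0749]);print('seat dist to underside plane mm',((seat-c)@m*1000)+8)
ex=np.array([np.cos(np.radians(25.6)),np.sin(np.radians(25.6)),0]);u=np.array([ex[0]*.766,ex[1]*.766,.643]);y=np.array([-ex[1],ex[0],0])
k=abs((P-c)@m)<.002;q=P[k]-seat;print('x ext',np.percentile(q@u,[.05,99.95])*1000,'y ext',np.percentile(q@y,[.05,99.95])*1000)
"
```

```text
tilt 0.036945495016665594 downslope yaw -56.602846354981445
seat dist to underside plane mm 83.73373510590616
x ext [-242.8413539  1459.30301577] y ext [-839.19351332  275.26864084]
```

View pics/w3.png

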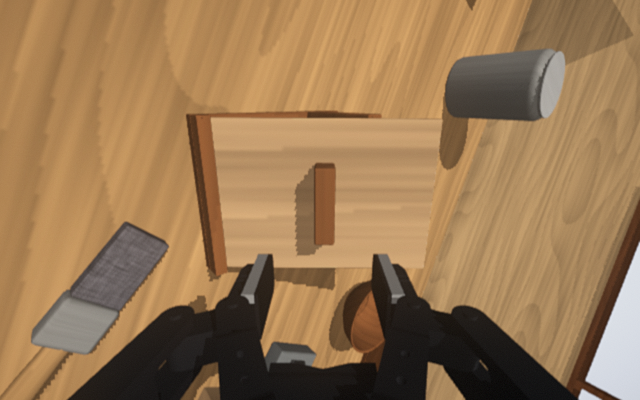

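The cover leans behind the toe strip, batten up, at (325,205). I'll check it numerically using the cover pixels only, and work out the next move to an oblique view of the open jig.

```bash
python3 -c "
from h import *
P=np.load('/tmp/w3.npz')['P']
pts=P[130:255,240:305].reshape(-1,3);pts=np.r_[pts,P[130:240,345:420].reshape(-1,3)];pts=pts[np.isfinite(pts[:,0])]
for i in range(4):
  c=np.median(pts,0) if i==0 else pts.mean(0);m=np.linalg.svd(pts-c,full_matrices=False)[2][2];m*=np.sign(m[2]);e=abs((pts-c)@m);pts=pts[e<max(.0015,np.percentile(e,85))]
print('tilt',np.degrees(np.arccos(m[2])),'yaw',np.degrees(np.arctan2(-m[1],-m[0])))
seat=np.array([.5+.0094*.902,.356+.0094*.432,.0749]);print('seat off underside',((seat-c)@m*1000)+8)
ex=np.array([.9018,.4321,0]);u=np.array([ex[0]*.766,ex[1]*.766,.643]);y=np.array([-.4321,.9018,0])
k=(abs((P-c)@m)<.0025)&win(205,100,450,275);q=P[k]-seat;print('x',np.percentile(q@u,[.2,99.8])*1000,'y',np.percentile(q@y,[.2,99.8])*1000)
go([.55,.02,.27],Rtool(-10))
"
```

```text
tilt 40.29495763318983 yaw 25.755875113688436
seat off underside 0.5369027739739476
x [-115.55073892  100.04430253] y [-72.78222768  72.226121  ]
t 17.85 pos [0.4274 0.3258 0.178 ] F [-0.2 -0.5 -0.1] gap 51.4
 turn [-1.52 -4.83  4.3 ] shift now-axes [ 2.03 16.46 -4.19] after-turn axes [ 8.69 14.   -4.6 ]
```

send_rows:
  plan:
    - [[0,0,-0.5],[0,-0.4,0]]
    - [[0,0,-1],[0,-0.9,0]]
    - [[0,0,-1],[0,-0.9,0]]
    - [[0,0,-1],[0,-0.9,0]]
    - [[0,0,-0.5],[0,-0.9,0]]
    - [[0,0,0],[0,-0.9,0]]
    - [[0,0.5,0],[0,0,0.9]]
    - [[0,0.9,0],[0,0,0.9]]
    - [[0,0.9,0],[0,0,0.9]]
    - [[0,0.9,0],[0,0,0.9]]

```text
time: 19.1
tool_pos: [0.4219, 0.2381, 0.2243]
ee_rot: [-3.099, -0.16, -0.094]
wrist_force: [-0.1, 0.7, 0.5]
finger_gap: 0.0513
```

```bash
python3 -c "
from h import *
go([.57,.025,.25],Rtool(-10))"
```

```text
t 19.1 pos [0.4219 0.2381 0.2243] F [-0.1  0.7  0.5] gap 51.3
 turn [-0.35 -1.14  0.6 ] shift now-axes [ 8.47  9.91 -0.35] after-turn axes [ 9.14  9.21 -1.28]
```

send_rows:
  plan:
    - [[0.4,0.5,-0.3],[-0.2,-0.6,0.4]]
    - [[0.8,0.9,-0.3],[-0.15,-0.5,0.2]]
    - [[0.9,0.9,-0.1],[0,0,0]]
    - [[0.9,0.9,0],[0,0,0]]
    - [[0.9,0.9,0],[0,0,0]]
    - [[0.9,0.9,0],[0,0,0]]
    - [[0.9,0.9,0],[0,0,0]]
    - [[0.9,0.9,0],[0,0,0]]
    - [[0.9,0.9,0],[0,0,0]]
    - [[0.8,0.8,0],[0,0,0]]

```text
time: 20.35
tool_pos: [0.5563, 0.0343, 0.2405]
ee_rot: [3.129, -0.004, -0.175]
wrist_force: [-0.0, 0.4, -1.1]
finger_gap: 0.0511
```

send_rows:
  plan:
    - [[0.4,0.5,0],[0,0,0]]
    - [[0,0,0],[0,0,0]]
    - [[0,0,0],[0,0,0]]
  claw: 85

```text
time: 20.72
tool_pos: [0.5631, 0.0217, 0.2402]
ee_rot: [3.13, -0.003, -0.177]
wrist_force: [0.1, 0.6, 0.2]
finger_gap: 0.0725
```

```bash
python3 -c "
from h import *
go([.57,.025,.25],Rtool(-10))
s=cam('wrist');P=cloud(s);save(s,'w4.png',(200,20,470,260),2.5);np.savez('/tmp/w4',P=P)
for zr in((.026,.033),):
  for o in rect(P,win(200,60,480,260),zr):
    if o[0]>200: print('top',o)
k=win(230,60,450,240)&(P[...,2]<.0245)&(P[...,2]>.017)
for o in rect(P,k,(.017,.0245)):
  if o[0]>100: print('floor',o)
for o in rect(P,win(290,30,390,110),(.03,.13)):print('lev',o)
"
```

```text
t 20.73 pos [0.5631 0.0217 0.2402] F [0.1 0.6 0.2] gap 72.5
 turn [ 0.08 -0.02 -0.02] shift now-axes [ 0.31 -0.22 -0.49] after-turn axes [ 0.31 -0.22 -0.49]
top (np.int32(11673), array([344., 166.]), array([588.3,  17.6]), -10.2, array([146.1, 202.6]), np.float64(29.0))
floor (np.int32(932), array([352.,  81.]), array([607.1, 119.9]), -10.1, array([33.2, 69.8]), np.float64(23.7))
floor (np.int32(1292), array([290., 138.]), array([533.8,  65.7]), -10.4, array([39.9, 54.3]), np.float64(20.2))
floor (np.int32(1342), array([344., 138.]), array([595.1,  54.7]), -10.2, array([39.7, 54. ]), np.float64(20.3))
floor (np.int32(1409), array([398., 138.]), array([656.4,  43.5]), -10.0, array([39.9, 54.3]), np.float64(20.4))
floor (np.int32(1053), array([292., 201.]), array([519.8,  -9.8]), -11.2, array([39.8, 53.9]), np.float64(20.4))
floor (np.int32(1184), array([343., 201.]), array([581.4, -20.7]), -10.1, array([39.3, 54. ]), np.float64(20.5))
floor (np.int32(1046), array([393., 200.]), array([643.1, -31.9]), -10.0, array([39.4, 53.4]), np.float64(20.3))
lev (np.int32(1347), array([333.,  64.]), array([595.4, 130.5]), -10.5, array([29.8, 45.9]), np.float64(102.9))
```

View pics/w4.png

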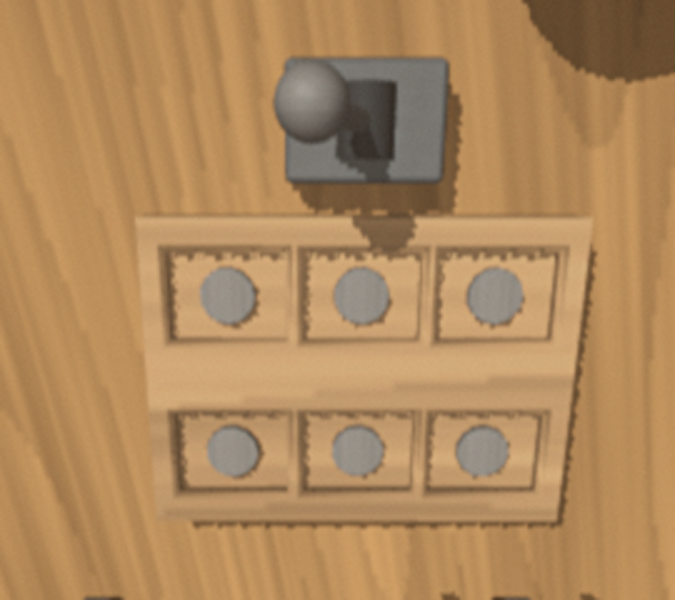

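The open jig shows six empty pockets with steel pads, the near row at about (233,450), (358,450) and (482,450) in the crop. Measured: centre (0.5883, 0.0169), yaw -10.2°, lever knob leaning towards jig -x. Next tile A, at about (0.643, -0.329).

```bash
python3 -c "
from h import *
print(robot.sense()['q'].round(2))
go([.643,-.329,.22],Rtool(-64))"
```

```text
[ 0.66  0.48 -0.99  1.75  0.45  1.15 -0.64]
t 20.77 pos [0.5631 0.0217 0.2402] F [0.1 0.2 0.5] gap 72.6
 turn [ 0.07 -0.06  6.73] shift now-axes [ 7.01 16.54  1.23] after-turn axes [17.51  4.09  1.01]
```

send_rows:
  plan:
    - [[0.1,0,0],[0,0,0.4]]
    - [[0.1,0,0],[0.08,0,0.9]]
    - [[0,0,0],[0,0,0.9]]
    - [[0,0,0],[0,0,0.9]]
    - [[0,0,0],[0,0,0.9]]
    - [[0,0,0],[0,0,0.9]]
    - [[0,0,0],[0,0,0.9]]
    - [[0,0,0],[0,0,0.9]]
    - [[0,0,0],[0,0,0]]

```text
time: 21.9
tool_pos: [0.5631, 0.0305, 0.2415]
ee_rot: [-3.137, -0.002, -1.127]
wrist_force: [-0.0, -0.8, 0.3]
finger_gap: 0.0727
```

```bash
python3 -c "
from h import *
print(robot.sense()['q'].round(2))
go([.643,-.329,.22],Rtool(-64))"
```

```text
[ 0.52  0.4  -0.78  1.76  0.32  1.11 -1.5 ]
t 21.9 pos [0.5631 0.0305 0.2415] F [-0.  -0.8  0.3] gap 72.7
 turn [-0.03 -0.01 -0.07] shift now-axes [17.95  4.12  1.09] after-turn axes [17.91  4.29  1.08]
```

send_rows:
  plan:
    - [[0.5,0.1,0],[0,0,0]]
    - [[0.97,0.23,0.05],[0,0,0]]
    - [[0.97,0.23,0.05],[0,0,0]]
    - [[0.97,0.23,0.05],[0,0,0]]
    - [[0.97,0.23,0.05],[0,0,0]]
    - [[0.97,0.23,0.05],[0,0,0]]
    - [[0.97,0.23,0.05],[0,0,0]]
    - [[0.97,0.23,0.05],[0,0,0]]
    - [[0.97,0.23,0.05],[0,0,0]]
    - [[0.97,0.23,0.05],[0,0,0]]

```text
time: 23.15
tool_pos: [0.6066, -0.1685, 0.2317]
ee_rot: [-3.138, -0.002, -1.122]
wrist_force: [0.2, 0.6, -0.2]
finger_gap: 0.0725
```

send_rows:
  plan:
    - [[0.97,0.23,0.05],[0,0,0]]
    - [[0.97,0.23,0.05],[0,0,0]]
    - [[0.97,0.23,0.05],[0,0,0]]
    - [[0.97,0.23,0.05],[0,0,0]]
    - [[0.97,0.23,0.05],[0,0,0]]
    - [[0.97,0.23,0.05],[0,0,0]]
    - [[0.97,0.23,0.05],[0,0,0]]
    - [[0.7,0.23,0.05],[0,0,0]]
    - [[0,0,0],[0,0,0]]
    - [[0,0,0],[0,0,0]]

```text
time: 24.4
tool_pos: [0.6406, -0.3316, 0.2223]
ee_rot: [-3.138, -0.001, -1.123]
wrist_force: [0.2, 0.4, -0.2]
finger_gap: 0.0725
```

```bash
cat >> h.py <<'E'
def look(zr=(.009,.02),amin=150):
    s=cam('wrist');P=cloud(s);px=s['pixels'].astype(int)
    for o in rect(P,win(0,0,640,400),zr):
        if o[0]>amin and o[4][1]<60 and o[4][0]>25:
            u,v=o[1].astype(int);print(o,'rgb',px[v-3:v+4,u-3:u+4].mean((0,1)).round())
    return s
E
python3 -c "
from h import *
go([.643,-.329,.22],Rtool(-64))
s=look();save(s,'w5.png')"
```

```text
t 24.4 pos [ 0.6406 -0.3316  0.2223] F [ 0.2  0.4 -0.2] gap 72.5
 turn [-0.03 -0.01 -0.05] shift now-axes [-0.06 -0.17  0.11] after-turn axes [-0.06 -0.17  0.11]
(np.int32(254), array([53., 68.]), array([630. , -28.4]), -11.8, array([30.3, 30.6]), np.float64(19.5)) rgb [200. 161. 114.]
(np.int32(423), array([ 29., 103.]), array([580.1, -16.1]), -10.9, array([37.1, 51.6]), np.float64(19.5)) rgb [156. 153. 146.]
(np.int32(1431), array([418., 140.]), array([ 723.4, -413.4]), 62.9, array([36.3, 50.3]), np.float64(13.2)) rgb [210. 205. 189.]
(np.int32(1280), array([320., 173.]), array([ 640.4, -328.5]), 25.9, array([35.9, 49.7]), np.float64(13.2)) rgb [90. 55. 33.]
(np.int32(241), array([245., 234.]), array([ 526.4, -276.1]), 83.5, array([26.1, 50.8]), np.float64(16.4)) rgb [109. 102.  95.]
(np.int32(971), array([357., 269.]), array([ 545.4, -427.8]), -61.1, array([36.8, 50.2]), np.float64(13.2)) rgb [88. 54. 32.]
(np.int32(814), array([270., 315.]), array([ 428.2, -351.9]), -4.4, array([36. , 51.7]), np.float64(13.2)) rgb [83. 49. 29.]
```

View pics/w5.png

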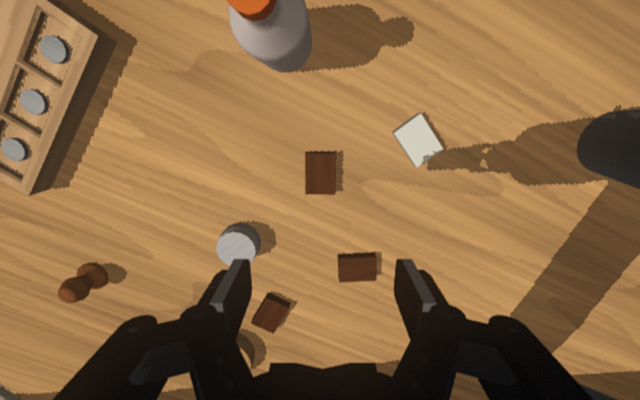

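The view shows tile A at (320,173), B at (357,269), C at (270,315), and the white tile at (418,140). A is at (0.6404, -0.3285), yaw 25.9°. I'll descend on it.

send_rows:
  plan:
    - [[0,-0.1,0.5],[0,0,-0.05]]
    - [[0,0,1],[0,0,0]]
    - [[0,0,1],[0,0,0]]
    - [[0,0,1],[0,0,0]]
    - [[0,0,1],[0,0,0]]
    - [[0,0,1],[0,0,0]]
    - [[0,0,1],[0,0,0]]
    - [[0,0,1],[0,0,0]]
    - [[0,0,1],[0,0,0]]
    - [[0,0,0.3],[0,0,0]]

```text
time: 25.7
tool_pos: [0.6417, -0.3277, 0.0318]
ee_rot: [-3.14, 0.002, -1.113]
wrist_force: [0.7, 0.3, -0.2]
finger_gap: 0.0724
```

```bash
python3 -c "
from h import *
go([.6404,-.3285,.006],Rtool(-64.1))"
```

```text
t 25.7 pos [ 0.6417 -0.3277  0.0318] F [ 0.7  0.3 -0.2] gap 72.4
 turn [-0.01  0.01  0.04] shift now-axes [0.01 0.08 1.29] after-turn axes [0.01 0.08 1.29]
```

send_rows:
  plan:
    - [[0,0.08,0.5],[0,0,0.04]]
    - [[0,0,0.5],[0,0,0]]
    - [[0,0,0.25],[0,0,0]]
    - [[0,0,0],[0,0,0]]

```text
time: 26.2
tool_pos: [0.6411, -0.3288, 0.006]
ee_rot: [-3.139, 0.001, -1.119]
wrist_force: [0.0, 0.1, 0.6]
finger_gap: 0.0726
```

send_rows:
  plan:
    - [[0,0,0],[0,0,0]]
    - [[0,0,0],[0,0,0]]
    - [[0,0,0],[0,0,0]]
    - [[0,0,0],[0,0,0]]
    - [[0,0,0],[0,0,0]]
  claw: 0
  force: 50

```text
time: 26.82
tool_pos: [0.6423, -0.3292, 0.0077]
ee_rot: [-3.137, -0.002, -1.119]
wrist_force: [-0.5, -0.1, -0.4]
finger_gap: 0.034
```

```bash
python3 -c "
from h import *
go([.6404,-.3285,.10],Rtool(-64.1))"
```

```text
t 26.82 pos [ 0.6423 -0.3292  0.0077] F [-0.5 -0.1 -0.4] gap 34.0
 turn [-0.03 -0.01 -0.  ] shift now-axes [-0.07  0.05 -4.61] after-turn axes [-0.07  0.07 -4.61]
```

Tile A is gripped (gap 34 mm). Lift, turn and check it in the hand.

send_rows:
  plan:
    - [[0,0,-0.5],[0,0,0]]
    - [[0,0,-1],[0,0,0]]
    - [[0,0,-1],[0,0,0]]
    - [[0,0,-1],[0,0,0.4]]
    - [[0,0,-1],[0,0,0.9]]
    - [[0,0,-0.5],[0,0,0.9]]
    - [[0,0,0],[0,0,0.9]]
    - [[0,0,0],[0,0,0.9]]
    - [[0,0,0],[0,0,0.5]]
    - [[0,0,0],[0,0,0]]

```text
time: 28.08
tool_pos: [0.6465, -0.3299, 0.1282]
ee_rot: [-3.122, -0.001, -1.766]
wrist_force: [0.1, -0.1, -0.5]
finger_gap: 0.0344
```

```bash
cat >> h.py <<'E'
def held():
    """centre/yaw of dark tile between the fingers, tool frame mm"""
    st=robot.sense();s=cam('wrist');P=cloud(s)
    Q=((P-st['tool_pos'])@rot(st['ee_rot']))*1000
    k=(abs(Q[...,0])<21)&(abs(Q[...,1])<32)&(Q[...,2]>-16)&(Q[...,2]<4)&(s['pixels'].astype(int).sum(-1)<330)&(s['pixels'][...,0].astype(int)-s['pixels'][...,2]>20)
    q=Q[k];zt=np.median(q[:,2]);q=q[abs(q[:,2]-zt)<1.5]
    print('held n',len(q),'ztop',zt.round(1),'x',np.percentile(q[:,0],[1,99]).round(1),'y',np.percentile(q[:,1],[1,99]).round(1),'rect',np.round(cv2.minAreaRect(q[:,:2].astype(np.float32))[0],1),cv2.minAreaRect(q[:,:2].astype(np.float32))[1:])
    return s
E
python3 -c "
from h import *
go([.6440,-.0318,.12],Rtool(-100.2))
held()"
```

```text
t 28.07 pos [ 0.6465 -0.3299  0.1282] F [ 0.1 -0.1 -0.5] gap 34.4
 turn [-0.14 -0.01 -0.13] shift now-axes [-14.6    3.03   0.34] after-turn axes [-14.65   2.76   0.41]
held n 5847 ztop -5.6 x [-17.2  17.2] y [-23.9  24.7] rect [-1.2  1. ] ((38.3487663269043, 50.93911361694336), 0.20074138045310974)
```

send_rows:
  plan:
    - [[-0.5,0.1,0],[-0.14,0,-0.13]]
    - [[-0.95,0.19,0],[0,0,0]]
    - [[-0.95,0.19,0],[0,0,0]]
    - [[-0.95,0.19,0],[0,0,0]]
    - [[-0.95,0.19,0],[0,0,0]]
    - [[-0.95,0.19,0],[0,0,0]]
    - [[-0.95,0.19,0],[0,0,0]]
    - [[-0.95,0.19,0],[0,0,0]]
    - [[-0.95,0.19,0],[0,0,0]]
    - [[-0.95,0.19,0],[0,0,0]]

```text
time: 29.38
tool_pos: [0.6419, -0.131, 0.1289]
ee_rot: [3.14, 0.0, -1.742]
wrist_force: [0.1, -0.1, -0.3]
finger_gap: 0.0341
```

send_rows:
  plan:
    - [[-0.95,0.19,0],[0,0,0]]
    - [[-0.95,0.19,0],[0,0,0]]
    - [[-0.95,0.19,0],[0,0,0]]
    - [[-0.95,0.19,0],[0,0,0]]
    - [[-0.95,0.19,0],[0,0,0]]
    - [[-0.6,0.1,0],[0,0,0]]
    - [[0,0,0],[0,0,0]]

```text
time: 30.25
tool_pos: [0.6393, -0.0114, 0.1291]
ee_rot: [3.141, 0.001, -1.739]
wrist_force: [0.1, -0.1, -0.4]
finger_gap: 0.0343
```

```bash
python3 -c "
from h import *
go([.6432,-.0316,.06],Rtool(-100.2))"
```

```text
t 30.25 pos [ 0.6393 -0.0114  0.1291] F [ 0.1 -0.1 -0.4] gap 34.3
 turn [0.01 0.01 0.07] shift now-axes [ 0.97 -0.37  3.46] after-turn axes [ 0.96 -0.37  3.46]
```

send_rows:
  plan:
    - [[0.4,-0.15,0.3],[0,0,0.07]]
    - [[0.4,-0.15,0.7],[0,0,0]]
    - [[0.1,-0.05,1],[0,0,0]]
    - [[0,0,0.9],[0,0,0]]
    - [[0,0,0.5],[0,0,0]]
    - [[0,0,0],[0,0,0]]
    - [[0,0,0],[0,0,0]]

```text
time: 31.12
tool_pos: [0.6418, -0.0363, 0.0538]
ee_rot: [3.137, -0.001, -1.754]
wrist_force: [0.8, 0.4, 1.0]
finger_gap: 0.0342
```

```bash
python3 -c "
from h import *
go([.6432,-.0316,.036],Rtool(-100.2))"
```

```text
t 31.12 pos [ 0.6418 -0.0363  0.0538] F [0.8 0.4 1. ] gap 34.2
 turn [ 0.03 -0.01 -0.04] shift now-axes [-0.24 -0.03  0.89] after-turn axes [-0.24 -0.03  0.89]
```

send_rows:
  plan:
    - [[-0.2,-0.03,0],[0.03,0,-0.04]]
    - [[0,0,0],[0,0,0]]
    - [[0,0,0.3],[0,0,0]]
    - [[0,0,0.2],[0,0,0]]
    - [[0,0,0],[0,0,0]]

```text
time: 31.75
tool_pos: [0.6447, -0.0315, 0.0451]
ee_rot: [-3.138, -0.001, -1.747]
wrist_force: [-0.7, 0.2, -0.4]
finger_gap: 0.0343
```

```bash
python3 -c "
from h import *
go([.6432,-.0316,.034],Rtool(-100.2))"
```

```text
t 31.75 pos [ 0.6447 -0.0315  0.0451] F [-0.7  0.2 -0.4] gap 34.3
 turn [-0.03 -0.01  0.01] shift now-axes [0.02 0.07 0.56] after-turn axes [0.02 0.07 0.56]
```

send_rows:
  plan:
    - [[0.02,0.07,0.2],[-0.03,0,0]]
    - [[0,0,0.2],[0,0,0]]
    - [[0,0,0.15],[0,0,0]]
    - [[0,0,0],[0,0,0]]

```text
time: 32.25
tool_pos: [0.6431, -0.0318, 0.0331]
ee_rot: [3.141, -0.001, -1.748]
wrist_force: [0.7, -0.6, 0.5]
finger_gap: 0.0343
```

```bash
python3 -c "
from h import *
go([.6432,-.0316,.034],Rtool(-100.2));held()"
```

```text
t 32.25 pos [ 0.6431 -0.0318  0.0331] F [ 0.7 -0.6  0.5] gap 34.3
 turn [ 0.01 -0.01  0.01] shift now-axes [-0.01 -0.   -0.04] after-turn axes [-0.01 -0.   -0.04]
held n 5799 ztop -5.6 x [-17.1  17.2] y [-23.9  24.3] rect [-1.   0.5] ((49.98093032836914, 38.49565124511719), 89.85014343261719)
```

send_rows:
  plan:
    - [[0,0,0],[0,0,0]]
    - [[0,0,0],[0,0,0]]
    - [[0,0,0],[0,0,0]]
  claw: 60

```text
time: 32.67
tool_pos: [0.6433, -0.0318, 0.0335]
ee_rot: [3.141, -0.001, -1.748]
wrist_force: [0.4, 0.7, -0.8]
finger_gap: 0.0515
```

send_rows:
  plan:
    - [[0,0,-0.3],[0,0,0]]
    - [[0,0,-0.6],[0,0,0]]
    - [[0,0,-0.5],[0,0,0]]
    - [[0,0,0],[0,0,0]]

```text
time: 33.17
tool_pos: [0.6441, -0.0317, 0.0646]
ee_rot: [-3.14, -0.001, -1.748]
wrist_force: [0.4, 0.5, -0.3]
finger_gap: 0.051
```

send_rows:
  plan:
    - [[0,0,0],[0,0,0]]
    - [[0,0,0],[0,0,0]]
    - [[0,0,0],[0,0,0]]
    - [[0,0,0],[0,0,0]]
  claw: 0

```text
time: 33.67
tool_pos: [0.6435, -0.0319, 0.064]
ee_rot: [-3.141, -0.001, -1.748]
wrist_force: [0.2, -0.0, -0.9]
finger_gap: 0.0004
```

```bash
python3 -c "
from h import *
go([.6428,-.0316,.042],Rtool(-100.2))"
```

```text
t 33.67 pos [ 0.6435 -0.0319  0.064 ] F [ 0.2 -0.  -0.9] gap 0.4
 turn [-0.   -0.01  0.01] shift now-axes [-0.01  0.04  1.1 ] after-turn axes [-0.01  0.04  1.1 ]
```

send_rows:
  plan:
    - [[0,0.04,0.4],[0,0,0]]
    - [[0,0,0.5],[0,0,0]]
    - [[0,0,0.15],[0,0,0]]
    - [[0,0,0.15],[0,0,0]]

```text
time: 34.17
tool_pos: [0.6423, -0.0317, 0.0379]
ee_rot: [3.141, -0.001, -1.748]
wrist_force: [-0.7, -0.0, 4.3]
finger_gap: 0.0
```

send_rows:
  plan:
    - [[0,0,0.2],[0,0,0]]

```text
time: 34.3
tool_pos: [0.6424, -0.0317, 0.035]
ee_rot: [3.141, -0.002, -1.748]
wrist_force: [-13.2, -1.2, 35.5]
finger_gap: 0.0
```

send_rows:
  plan:
    - [[0,0,0.3],[0,0,0]]

```text
time: 34.42
tool_pos: [0.6425, -0.0316, 0.0348]
ee_rot: [3.14, -0.004, -1.748]
wrist_force: [-25.5, -2.3, 70.1]
finger_gap: 0.0001
```

Pressed home: the tool stopped hard at 0.035, which is floor level. The last step pushed harder than needed, so I'll use smaller ones from here. Now lift and look.

send_rows:
  plan:
    - [[0,0,-0.4],[0,0,0]]
    - [[0,0,-1],[0,0,0]]
    - [[0,0,-1],[0,0,0]]
    - [[0,0,-1],[0,0,0]]
    - [[0,0,-1],[0,0,0]]
    - [[0,0,-1],[0,0,0]]
    - [[0,0,-1],[0,0,0]]
    - [[0,0,-0.5],[0,0,0]]
    - [[0,0,0],[0,0,0]]
    - [[0,0,0],[0,0,0]]
  claw: 85

```text
time: 35.67
tool_pos: [0.6436, -0.0311, 0.1837]
ee_rot: [-3.14, -0.004, -1.748]
wrist_force: [-0.3, -0.3, 0.4]
finger_gap: 0.0726
```

```bash
cat >> h.py <<'E'
def tilt(P,c,zr=(.030,.045),rad=.05):
    """plane of a tile standing above the jig near c"""
    k=(np.hypot(P[...,0]-c[0],P[...,1]-c[1])<rad)&(P[...,2]>zr[0]+.0015)&(P[...,2]<zr[1])
    q=P[k];r=cv2.minAreaRect((q[:,:2]*1000).astype(np.float32))
    a=np.c_[q[:,:2]-q[:,:2].mean(0),np.ones(len(q))];x=np.linalg.lstsq(a,q[:,2],rcond=None)[0]
    print('tile n',len(q),'rect',np.round(r[0],1),np.round(r[1],1),round(r[2],1),'z mm',round(x[2]*1e3,1),'slope deg',np.degrees(x[:2]).round(2))
E
python3 -c "
from h import *
s=look(amin=100);P=cloud(s);tilt(P,(.6426,-.0315))
for o in rect(P,win(0,0,640,400),(.026,.0305)):
  if o[0]>2000:print('jig top',o)
print(robot.sense()['q'].round(2))
go([.428,-.352,.2],Rtool(-94.6))"
```

```text
(np.int32(407), array([493.,  41.]), array([ 748.4, -215.4]), 6.8, array([25.4, 59. ]), np.float64(14.8)) rgb [65. 57. 50.]
(np.int32(285), array([260., 237.]), array([591.8,  52.6]), -10.1, array([29.8, 51.3]), np.float64(19.5)) rgb [130. 120. 108.]
(np.int32(449), array([539., 248.]), array([ 521.1, -265.3]), -42.9, array([30.5, 51.5]), np.float64(15.9)) rgb [88. 82. 75.]
(np.int32(1157), array([608., 304.]), array([ 428.4, -350.6]), -4.3, array([38.9, 51.6]), np.float64(13.1)) rgb [77. 43. 26.]
(np.int32(187), array([321., 301.]), array([505.4,  -5.2]), 83.3, array([26.6, 38.9]), np.float64(19.6)) rgb [188. 158. 124.]
tile n 1755 rect [642.1 -31.9] [35.8 50.1] 79.2 z mm 34.0 slope deg [-0.22  0.08]
jig top (np.int32(12181), array([288., 228.]), array([588. ,  18.5]), -10.2, array([146.4, 202.4]), np.float64(28.9))
[ 0.39  0.56 -0.53  1.61  0.32  1.06 -1.99]
t 35.73 pos [ 0.6436 -0.0311  0.1837] F [ 0.3 -0.2  0. ] gap 72.8
 turn [-0.01 -0.03 -0.7 ] shift now-axes [17.7   7.78 -0.76] after-turn axes [16.86  9.46 -0.82]
```

Tile A is home: 5.1 mm above the jig's top, level to 0.2°. On to tile C.

send_rows:
  plan:
    - [[0.5,0.2,0],[0,0,-0.5]]
    - [[0.9,0.45,0],[0,0,-0.2]]
    - [[0.9,0.5,0],[0,0,0]]
    - [[0.9,0.5,0],[0,0,0]]
    - [[0.9,0.5,0],[0,0,0]]
    - [[0.9,0.5,0],[0,0,0]]
    - [[0.9,0.5,0],[0,0,0]]
    - [[0.9,0.5,0],[0,0,0]]
    - [[0.9,0.5,0],[0,0,0]]
    - [[0.9,0.5,0],[0,0,0]]

```text
time: 36.98
tool_pos: [0.5278, -0.2027, 0.181]
ee_rot: [3.138, -0.004, -1.65]
wrist_force: [0.2, -0.4, -0.0]
finger_gap: 0.0725
```

send_rows:
  plan:
    - [[0.9,0.5,0],[0,0,0]]
    - [[0.9,0.5,0],[0,0,0]]
    - [[0.9,0.5,0],[0,0,0]]
    - [[0.9,0.5,0],[0,0,0]]
    - [[0.9,0.5,0],[0,0,0]]
    - [[0.9,0.5,0],[0,0,0]]
    - [[0.9,0.5,0],[0,0,0]]
    - [[0.7,0.4,0],[0,0,0]]
    - [[0,0,0],[0,0,0]]
    - [[0,0,0],[0,0,0]]

```text
time: 38.22
tool_pos: [0.428, -0.3473, 0.1829]
ee_rot: [3.138, -0.006, -1.661]
wrist_force: [-0.5, -0.2, -0.2]
finger_gap: 0.0726
```

```bash
python3 -c "
from h import *
s=look(amin=100)
go([.428,-.352,.15],Rtool(-94.4))"
```

```text
(np.int32(2332), array([396.,  52.]), array([ 545.2, -427.6]), -61.0, array([36. , 50.5]), np.float64(13.0)) rgb [91. 55. 33.]
(np.int32(246), array([257., 103.]), array([ 513. , -287.7]), -0.3, array([25.5, 51.4]), np.float64(17.5)) rgb [175. 169. 163.]
(np.int32(1561), array([326., 181.]), array([ 428. , -351.7]), -4.4, array([35.2, 50.4]), np.float64(13.1)) rgb [96. 58. 35.]
t 38.27 pos [ 0.4281 -0.3474  0.1829] F [ 0.2  0.4 -0.2] gap 72.7
 turn [ 0.02 -0.05 -0.09] shift now-axes [ 0.22 -0.02  1.65] after-turn axes [ 0.23 -0.01  1.65]
```

send_rows:
  plan:
    - [[0.15,0,0.5],[0,-0.05,-0.09]]
    - [[0.07,0,1],[0,0,0]]
    - [[0,0,1],[0,0,0]]
    - [[0,0,1],[0,0,0]]
    - [[0,0,1],[0,0,0]]
    - [[0,0,1],[0,0,0]]
    - [[0,0,1],[0,0,0]]
    - [[0,0,0.5],[0,0,0]]
    - [[0,0,0],[0,0,0]]

```text
time: 39.4
tool_pos: [0.4305, -0.3465, 0.0339]
ee_rot: [3.138, 0.006, -1.634]
wrist_force: [0.1, -0.5, -0.5]
finger_gap: 0.0725
```

```bash
python3 -c "
from h import *
go([.428,-.3517,.005],Rtool(-94.4))"
```

```text
t 39.4 pos [ 0.4305 -0.3465  0.0339] F [ 0.1 -0.5 -0.5] gap 72.5
 turn [0.03 0.05 0.1 ] shift now-axes [0.28 0.1  1.44] after-turn axes [0.27 0.1  1.45]
```

send_rows:
  plan:
    - [[0.25,0.1,0.3],[0.03,0.05,0.1]]
    - [[0,0,0.5],[0,0,0]]
    - [[0,0,0.4],[0,0,0]]
    - [[0,0,0.15],[0,0,0]]
    - [[0,0,0],[0,0,0]]

```text
time: 40.02
tool_pos: [0.4292, -0.3526, 0.0066]
ee_rot: [-3.138, -0.003, -1.649]
wrist_force: [0.6, -0.2, 0.5]
finger_gap: 0.0727
```

```bash
python3 -c "
from h import *
go([.428,-.3517,.005],Rtool(-94.4))"
```

```text
t 40.02 pos [ 0.4292 -0.3526  0.0066] F [ 0.6 -0.2  0.5] gap 72.7
 turn [-0.02 -0.02 -0.01] shift now-axes [-0.04  0.06  0.08] after-turn axes [-0.04  0.06  0.08]
```

send_rows:
  plan:
    - [[0,0.06,0.08],[0,0,0]]
    - [[0,0,0],[0,0,0]]
    - [[0,0,0],[0,0,0]]
    - [[0,0,0],[0,0,0]]
    - [[0,0,0],[0,0,0]]
    - [[0,0,0],[0,0,0]]
  claw: 0
  force: 60

```text
time: 40.78
tool_pos: [0.4284, -0.3529, 0.0057]
ee_rot: [-3.137, -0.004, -1.649]
wrist_force: [-0.1, 0.1, 0.3]
finger_gap: 0.0345
```

send_rows:
  plan:
    - [[0,0,-0.5],[0,0,0]]
    - [[0,0,-1],[0,0,0]]
    - [[0,0,-1],[0,0,0]]
    - [[0,0,-1],[0,0,0.3]]
    - [[0,0,-1],[0,0,0.4]]
    - [[0,0,0],[0,0,0]]
    - [[0,0,0],[0,0,0]]

```text
time: 41.65
tool_pos: [0.4291, -0.3531, 0.1048]
ee_rot: [-3.133, -0.006, -1.747]
wrist_force: [0.2, 0.3, -0.6]
finger_gap: 0.0339
```

```bash
python3 -c "
from h import *
held()
go([.5816,-.0205,.10],Rtool(-100.2))"
```

```text
held n 5975 ztop -7.3 x [-17.2  17.2] y [-25.1  23.6] rect [-0.1 -0.4] ((36.17815017700195, 50.520328521728516), 0.44933226704597473)
t 41.7 pos [ 0.4293 -0.3531  0.1048] F [ 0.6 -0.8 -0.6] gap 34.2
 turn [-0.06 -0.04  0.01] shift now-axes [-17.71  -4.57   0.18] after-turn axes [-17.72  -4.55   0.24]
```

send_rows:
  plan:
    - [[-0.5,-0.13,0],[-0.06,-0.04,0]]
    - [[-0.95,-0.245,0],[0,0,0]]
    - [[-0.95,-0.245,0],[0,0,0]]
    - [[-0.95,-0.245,0],[0,0,0]]
    - [[-0.95,-0.245,0],[0,0,0]]
    - [[-0.95,-0.245,0],[0,0,0]]
    - [[-0.95,-0.245,0],[0,0,0]]
    - [[-0.95,-0.245,0],[0,0,0]]
    - [[-0.95,-0.245,0],[0,0,0]]
    - [[-0.95,-0.245,0],[0,0,0]]

```text
time: 42.95
tool_pos: [0.5092, -0.1607, 0.0998]
ee_rot: [3.132, 0.01, -1.735]
wrist_force: [-0.1, 0.6, -1.1]
finger_gap: 0.0342
```

send_rows:
  plan:
    - [[-0.95,-0.245,0],[0,0,0]]
    - [[-0.95,-0.245,0],[0,0,0]]
    - [[-0.95,-0.245,0],[0,0,0]]
    - [[-0.95,-0.245,0],[0,0,0]]
    - [[-0.95,-0.245,0],[0,0,0]]
    - [[-0.95,-0.245,0],[0,0,0]]
    - [[-0.95,-0.245,0],[0,0,0]]
    - [[-0.6,-0.1,0],[0,0,0]]
    - [[0,0,0],[0,0,0]]
    - [[0,0,0],[0,0,0]]

```text
time: 44.2
tool_pos: [0.5654, 0.0018, 0.0966]
ee_rot: [3.121, 0.018, -1.714]
wrist_force: [-0.1, 0.1, 0.1]
finger_gap: 0.034
```

```bash
python3 -c "
from h import *
held()
go([.5809,-.0204,.05],Rtool(-100.2))"
```

```text
held n 5950 ztop -7.3 x [-17.1  17.2] y [-25.1  23.4] rect [ 0.1 -0.5] ((35.71854782104492, 50.731075286865234), 0.09409350901842117)
t 44.25 pos [0.5654 0.0018 0.0967] F [ 0.3  0.5 -0.6] gap 34.0
 turn [0.15 0.12 0.25] shift now-axes [ 1.03 -0.97  2.3 ] after-turn axes [ 0.95 -0.96  2.33]
```

send_rows:
  plan:
    - [[0.4,-0.4,0.2],[0.15,0.12,0.25]]
    - [[0.35,-0.4,0.4],[0,0,0]]
    - [[0.1,-0.1,0.8],[0,0,0]]
    - [[0,0,0.5],[0,0,0]]
    - [[0,0,0],[0,0,0]]
    - [[0,0,0],[0,0,0]]

```text
time: 45.0
tool_pos: [0.5794, -0.022, 0.0549]
ee_rot: [3.139, -0.0, -1.754]
wrist_force: [0.2, -0.1, -0.2]
finger_gap: 0.0343
```

```bash
python3 -c "
from h import *
go([.5809,-.0204,.032],Rtool(-100.2))"
```

```text
t 45.0 pos [ 0.5794 -0.022   0.0549] F [ 0.2 -0.1 -0.2] gap 34.3
 turn [ 0.02 -0.   -0.03] shift now-axes [-0.09 -0.06  1.14] after-turn axes [-0.09 -0.06  1.14]
```

send_rows:
  plan:
    - [[-0.09,-0.06,0.3],[0.02,0,-0.03]]
    - [[0,0,0.4],[0,0,0]]
    - [[0,0,0],[0,0,0]]
    - [[0,0,0],[0,0,0]]

```text
time: 45.5
tool_pos: [0.5814, -0.0195, 0.0406]
ee_rot: [-3.14, -0.0, -1.748]
wrist_force: [0.0, -0.4, 0.9]
finger_gap: 0.0338
```

```bash
python3 -c "
from h import *
go([.5809,-.0204,.032],Rtool(-100.2))"
```

```text
t 45.5 pos [ 0.5814 -0.0195  0.0406] F [ 0.  -0.4  0.9] gap 33.8
 turn [-0.01 -0.    0.01] shift now-axes [0.05 0.02 0.43] after-turn axes [0.05 0.02 0.43]
```

send_rows:
  plan:
    - [[0.04,0.02,0.2],[0,0,0]]
    - [[0,0,0.15],[0,0,0]]
    - [[0,0,0.05],[0,0,0]]
    - [[0,0,0],[0,0,0]]

```text
time: 46.0
tool_pos: [0.581, -0.0205, 0.0323]
ee_rot: [-3.14, -0.0, -1.748]
wrist_force: [0.3, 0.5, -0.2]
finger_gap: 0.0339
```

```bash
python3 -c "
from h import *
go([.5809,-.0204,.032],Rtool(-100.2));held()"
```

```text
t 46.0 pos [ 0.581  -0.0205  0.0323] F [ 0.3  0.5 -0.2] gap 33.9
 turn [-0.01 -0.    0.  ] shift now-axes [-0.    0.01  0.02] after-turn axes [-0.    0.01  0.02]
held n 5955 ztop -7.3 x [-17.1  17.2] y [-25.   23.4] rect [-0.1 -0.4] ((36.172122955322266, 50.38029861450195), 0.46873435378074646)
```

send_rows:
  plan:
    - [[0,0,0],[0,0,0]]
    - [[0,0,0],[0,0,0]]
    - [[0,0,0],[0,0,0]]
  claw: 60

```text
time: 46.42
tool_pos: [0.5815, -0.0204, 0.0328]
ee_rot: [-3.139, 0.0, -1.748]
wrist_force: [-0.0, 0.5, -0.4]
finger_gap: 0.0511
```

send_rows:
  plan:
    - [[0,0,-0.3],[0,0,0]]
    - [[0,0,-0.6],[0,0,0]]
    - [[0,0,-0.5],[0,0,0]]
    - [[0,0,0],[0,0,0]]

```text
time: 46.92
tool_pos: [0.5822, -0.0203, 0.0637]
ee_rot: [-3.137, 0.0, -1.748]
wrist_force: [0.9, -0.5, -0.7]
finger_gap: 0.0513
```

send_rows:
  plan:
    - [[0,0,0],[0,0,0]]
    - [[0,0,0],[0,0,0]]
    - [[0,0,0],[0,0,0]]
    - [[0,0,0],[0,0,0]]
  claw: 0

```text
time: 47.42
tool_pos: [0.5816, -0.0205, 0.0632]
ee_rot: [-3.138, -0.0, -1.748]
wrist_force: [0.0, -0.5, -0.6]
finger_gap: 0.0003
```

```bash
python3 -c "
from h import *
go([.5816,-.0205,.042],Rtool(-100.2))"
```

```text
t 47.42 pos [ 0.5816 -0.0205  0.0632] F [ 0.  -0.5 -0.6] gap 0.3
 turn [-0.03 -0.    0.  ] shift now-axes [0.   0.   1.06] after-turn axes [0.   0.   1.06]
```

send_rows:
  plan:
    - [[0,0,0.4],[-0.02,0,0]]
    - [[0,0,0.5],[0,0,0]]
    - [[0,0,0.15],[0,0,0]]
    - [[0,0,0.15],[0,0,0]]
    - [[0,0,0.08],[0,0,0]]
    - [[0,0,0],[0,0,0]]

```text
time: 48.18
tool_pos: [0.5814, -0.0205, 0.0356]
ee_rot: [3.141, -0.0, -1.748]
wrist_force: [-0.7, 0.1, -0.4]
finger_gap: -0.0002
```

send_rows:
  plan:
    - [[0,0,0.08],[0,0,0]]

```text
time: 48.3
tool_pos: [0.5816, -0.0204, 0.0351]
ee_rot: [3.141, -0.001, -1.748]
wrist_force: [-8.3, 0.3, 21.8]
finger_gap: 0.0001
```

send_rows:
  plan:
    - [[0,0,0.08],[0,0,0]]

```text
time: 48.42
tool_pos: [0.5816, -0.0204, 0.0351]
ee_rot: [3.142, -0.002, -1.748]
wrist_force: [-7.0, -0.5, 19.2]
finger_gap: -0.0002
```

Firm at 0.035, so it is home. Lift, check, and look for tile B.

send_rows:
  plan:
    - [[0,0,-0.4],[0,0,0]]
    - [[0,0,-1],[0,0,0]]
    - [[0,0,-1],[0,0,0]]
    - [[0,0,-1],[0,0,0]]
    - [[0,0,-1],[0,0,0]]
    - [[0,0,-1],[0,0,0]]
    - [[0,0,-1],[0,0,0]]
    - [[0,0,-0.5],[0,0,0]]
    - [[0,0,0],[0,0,0]]
    - [[0,0,0],[0,0,0]]
  claw: 85

```text
time: 49.68
tool_pos: [0.583, -0.0201, 0.1859]
ee_rot: [-3.134, -0.001, -1.748]
wrist_force: [-0.2, -0.4, -0.0]
finger_gap: 0.0725
```

```bash
python3 -c "
from h import *
s=look(amin=100);P=cloud(s)
tilt(P,(.6426,-.0315),rad=.03);tilt(P,(.5816,-.0205),rad=.03)
s=cam('scene');P=cloud(s)
for o in rect(P,win(150,240,300,350)&(s['pixels'].astype(int).sum(-1)<190),(-.01,.03)):
  if o[0]>200:print('scene',o)
print(robot.sense()['q'].round(2))
go([.545,-.427,.18],Rtool(-151))"
```

```text
(np.int32(364), array([250., 139.]), array([650.6,  46.4]), -10.8, array([38.6, 42.9]), np.float64(19.5)) rgb [197. 165. 127.]
(np.int32(472), array([550., 198.]), array([ 519.1, -264.3]), -31.6, array([30.2, 50.7]), np.float64(15.9)) rgb [96. 90. 82.]
tile n 2052 rect [641.7 -31.9] [36.  48.5] 79.8 z mm 34.1 slope deg [0.04 0.16]
tile n 1708 rect [581.4 -20.7] [35.9 49.6] 80.3 z mm 34.1 slope deg [-0.1   0.07]
scene (np.int32(218), array([192., 248.]), array([ 342.3, -346.8]), 49.1, array([ 37.6, 101.3]), np.float64(7.2))
scene (np.int32(449), array([195., 317.]), array([ 548.5, -428.5]), -60.6, array([35.1, 51.9]), np.float64(10.5))
[ 0.4   0.44 -0.53  1.77  0.27  0.99 -1.98]
t 49.77 pos [ 0.5829 -0.02    0.1856] F [ 0.2 -0.  -0.6] gap 72.5
 turn [-0.05  0.02  6.36] shift now-axes [20.37 -1.71  0.31] after-turn axes [ 11.53 -16.88   0.28]
```

send_rows:
  plan:
    - [[0.5,-0.05,0],[0,0,0]]
    - [[0.97,-0.08,0],[0,0,0]]
    - [[0.97,-0.08,0],[0,0,0]]
    - [[0.97,-0.08,0],[0,0,0]]
    - [[0.97,-0.08,0],[0,0,0]]
    - [[0.97,-0.08,0],[0,0,0]]
    - [[0.97,-0.08,0],[0,0,0]]
    - [[0.97,-0.08,0],[0,0,0]]
    - [[0.97,-0.08,0],[0,0,0]]
    - [[0.97,-0.08,0],[0,0,0]]

```text
time: 51.02
tool_pos: [0.5605, -0.2216, 0.1824]
ee_rot: [-3.141, -0.003, -1.753]
wrist_force: [0.0, 0.3, -0.6]
finger_gap: 0.0723
```

send_rows:
  plan:
    - [[0.97,-0.08,0],[0,0,0]]
    - [[0.97,-0.08,0],[0,0,0]]
    - [[0.97,-0.08,0],[0,0,0]]
    - [[0.97,-0.08,0],[0,0,0]]
    - [[0.97,-0.08,0],[0,0,0]]
    - [[0.97,-0.08,0],[0,0,0]]
    - [[0.97,-0.08,0],[0,0,0]]
    - [[0.97,-0.08,0],[0,0,0]]
    - [[0.97,-0.08,0],[0,0,0]]
    - [[0.6,-0.05,0],[0,0,0]]

```text
time: 52.28
tool_pos: [0.5403, -0.422, 0.1828]
ee_rot: [-3.141, -0.004, -1.753]
wrist_force: [0.2, 0.9, 0.0]
finger_gap: 0.0727
```

send_rows:
  plan:
    - [[0,0,0],[0,0,0.5]]
    - [[0,0,0],[0,0,0.9]]
    - [[0,0,0],[0,0,0.9]]
    - [[0,0,0],[0,0,0.9]]
    - [[0,0,0],[0,0,0.9]]
    - [[0,0,0],[0,0,0.9]]
    - [[0,0,0],[0,0,0.9]]
    - [[0,0,0],[0,0,0.2]]
    - [[0,0,0],[0,0,0]]
    - [[0,0,0],[0,0,0]]

```text
time: 53.52
tool_pos: [0.541, -0.4234, 0.1821]
ee_rot: [-3.141, -0.0, -2.626]
wrist_force: [0.4, -0.3, 0.1]
finger_gap: 0.0724
```

```bash
python3 -c "
from h import *
s=look(amin=100);print(robot.sense()['q'].round(2))
go([.5453,-.4277,.005],Rtool(-151))"
```

```text
(np.int32(2092), array([154., 102.]), array([ 723.5, -413.2]), 62.8, array([36.4, 50.4]), np.float64(13.0)) rgb [215. 211. 195.]
(np.int32(1591), array([320., 177.]), array([ 545.9, -427.7]), -59.6, array([35.6, 49.8]), np.float64(13.1)) rgb [94. 57. 34.]
(np.int32(434), array([ 90., 228.]), array([ 742.3, -248.9]), -28.3, array([25.8, 59. ]), np.float64(14.9)) rgb [85. 76. 68.]
(np.int32(311), array([283., 287.]), array([ 517. , -286.5]), 14.8, array([27.4, 50.9]), np.float64(16.1)) rgb [96. 90. 82.]
[ 0.78  0.59 -0.22  1.5   0.14  1.07 -2.1 ]
t 53.58 pos [ 0.541  -0.4234  0.182 ] F [ 0.7  0.7 -0.1] gap 72.5
 turn [-0.   -0.    0.06] shift now-axes [-0.09 -0.29  8.85] after-turn axes [-0.09 -0.29  8.85]
```

send_rows:
  plan:
    - [[-0.06,-0.2,0.5],[0,0,0]]
    - [[0,-0.08,1],[0,0,0]]
    - [[0,0,1],[0,0,0]]
    - [[0,0,1],[0,0,0]]
    - [[0,0,1],[0,0,0]]
    - [[0,0,1],[0,0,0]]
    - [[0,0,1],[0,0,0]]
    - [[0,0,0.5],[0,0,0]]
    - [[0,0,0.2],[0,0,0]]
    - [[0,0,0],[0,0,0]]

```text
time: 54.82
tool_pos: [0.5433, -0.427, 0.025]
ee_rot: [3.138, -0.002, -2.626]
wrist_force: [-0.8, 0.8, -0.7]
finger_gap: 0.0722
```

```bash
python3 -c "
from h import *
go([.5456,-.4277,.005],Rtool(-150.5))"
```

```text
t 54.83 pos [ 0.5433 -0.427   0.025 ] F [-0.8  0.8 -0.7] gap 72.2
 turn [ 0.03 -0.01  0.01] shift now-axes [-0.08 -0.09  1.  ] after-turn axes [-0.08 -0.08  1.  ]
```

send_rows:
  plan:
    - [[-0.06,-0.09,0.3],[0.03,0,0]]
    - [[0,0,0.4],[0,0,0]]
    - [[0,0,0.25],[0,0,0]]
    - [[0,0,0],[0,0,0]]

```text
time: 55.32
tool_pos: [0.5467, -0.429, 0.0067]
ee_rot: [-3.138, -0.001, -2.626]
wrist_force: [-0.4, 0.8, 0.2]
finger_gap: 0.0727
```

```bash
python3 -c "
from h import *
go([.5456,-.4277,.005],Rtool(-150.5))"
```

```text
t 55.33 pos [ 0.5467 -0.429   0.0067] F [-0.4  0.8  0.2] gap 72.7
 turn [-0.03 -0.    0.01] shift now-axes [0.01 0.08 0.08] after-turn axes [0.01 0.08 0.08]
```

send_rows:
  plan:
    - [[0,0.08,0.08],[0,0,0]]
    - [[0,0,0],[0,0,0]]
    - [[0,0,0],[0,0,0]]
    - [[0,0,0],[0,0,0]]
    - [[0,0,0],[0,0,0]]
    - [[0,0,0],[0,0,0]]
  claw: 0
  force: 60

```text
time: 56.08
tool_pos: [0.5461, -0.4278, 0.0056]
ee_rot: [-3.137, -0.0, -2.626]
wrist_force: [0.2, -0.1, -0.5]
finger_gap: 0.0339
```

send_rows:
  plan:
    - [[0,0,-0.5],[0,0,0]]
    - [[0,0,-1],[0,0,0]]
    - [[0,0,-1],[0,0,-0.4]]
    - [[0,0,-1],[0,0,-0.9]]
    - [[0,0,-1],[0,0,-0.9]]
    - [[0,0,-0.3],[0,0,-0.9]]
    - [[0,0,0],[0,0,-0.9]]
    - [[0,0,0],[0,0,-0.9]]
    - [[0,0,0],[0,0,-0.8]]
    - [[0,0,0],[0,0,0]]

```text
time: 57.32
tool_pos: [0.5491, -0.4308, 0.1209]
ee_rot: [-3.127, -0.012, -1.806]
wrist_force: [0.2, 0.6, -0.5]
finger_gap: 0.0342
```

```bash
python3 -c "
from h import *
held()
go([.5206,-.0095,.11],Rtool(-100.2))"
```

```text
held n 5980 ztop -7.4 x [-17.1  17.2] y [-24.6  24.1] rect [-0.1 -0. ] ((36.32537841796875, 50.40544128417969), 0.43924805521965027)
t 57.38 pos [ 0.5492 -0.4309  0.121 ] F [ 0.2  0.2 -0.2] gap 34.0
 turn [-0.11 -0.09 -0.42] shift now-axes [-20.16   6.32   0.21] after-turn axes [-20.48   5.14   0.55]
```

send_rows:
  plan:
    - [[-0.5,0.13,0],[-0.11,-0.09,-0.4]]
    - [[-0.95,0.24,0],[0,0,0]]
    - [[-0.95,0.24,0],[0,0,0]]
    - [[-0.95,0.24,0],[0,0,0]]
    - [[-0.95,0.24,0],[0,0,0]]
    - [[-0.95,0.24,0],[0,0,0]]
    - [[-0.95,0.24,0],[0,0,0]]
    - [[-0.95,0.24,0],[0,0,0]]
    - [[-0.95,0.24,0],[0,0,0]]
    - [[-0.95,0.24,0],[0,0,0]]

```text
time: 58.62
tool_pos: [0.5375, -0.2324, 0.1226]
ee_rot: [-3.14, -0.002, -1.759]
wrist_force: [-0.3, 0.5, 0.3]
finger_gap: 0.0345
```

send_rows:
  plan:
    - [[-0.95,0.24,0],[0,0,0]]
    - [[-0.95,0.24,0],[0,0,0]]
    - [[-0.95,0.24,0],[0,0,0]]
    - [[-0.95,0.24,0],[0,0,0]]
    - [[-0.95,0.24,0],[0,0,0]]
    - [[-0.95,0.24,0],[0,0,0]]
    - [[-0.95,0.24,0],[0,0,0]]
    - [[-0.95,0.24,0],[0,0,0]]
    - [[-0.95,0.24,0],[0,0,0]]
    - [[-0.5,0.15,0],[0,0,0]]

```text
time: 59.88
tool_pos: [0.5248, -0.0317, 0.1226]
ee_rot: [-3.139, -0.001, -1.757]
wrist_force: [-0.4, -0.1, -0.7]
finger_gap: 0.0341
```

```bash
python3 -c "
from h import *
held()
go([.5204,-.0095,.05],Rtool(-100.2))"
```

```text
held n 5945 ztop -7.5 x [-17.1  17.2] y [-24.5  24.1] rect [ 0.1 -0. ] ((35.855064392089844, 50.641632080078125), 0.34341561794281006)
t 59.92 pos [ 0.5247 -0.0304  0.1226] F [-0.6  1.6 -0.2] gap 33.9
 turn [-0.02 -0.   -0.05] shift now-axes [-0.99  0.41  3.63] after-turn axes [-0.99  0.39  3.63]
```

send_rows:
  plan:
    - [[-0.4,0.15,0.3],[-0.02,0,-0.05]]
    - [[-0.35,0.15,0.8],[0,0,0]]
    - [[-0.1,0.05,1],[0,0,0]]
    - [[0,0,0.8],[0,0,0]]
    - [[0,0,0.3],[0,0,0]]
    - [[0,0,0],[0,0,0]]
    - [[0,0,0],[0,0,0]]

```text
time: 60.8
tool_pos: [0.5198, -0.0134, 0.0533]
ee_rot: [3.139, -0.002, -1.751]
wrist_force: [0.2, -0.4, -0.5]
finger_gap: 0.034
```

```bash
python3 -c "
from h import *
go([.5204,-.0095,.032],Rtool(-100.2))"
```

```text
t 60.8 pos [ 0.5198 -0.0134  0.0533] F [ 0.2 -0.4 -0.5] gap 34.0
 turn [ 0.02 -0.01 -0.02] shift now-axes [-0.2   0.    1.06] after-turn axes [-0.19  0.    1.06]
```

send_rows:
  plan:
    - [[-0.18,0,0],[0.02,0,-0.02]]
    - [[0,0,0.3],[0,0,0]]
    - [[0,0,0.2],[0,0,0]]
    - [[0,0,0],[0,0,0]]
    - [[0,0,0],[0,0,0]]

```text
time: 61.42
tool_pos: [0.5217, -0.0098, 0.0439]
ee_rot: [-3.138, -0.002, -1.749]
wrist_force: [0.7, 0.6, -0.8]
finger_gap: 0.0341
```

```bash
python3 -c "
from h import *
go([.5204,-.0095,.032],Rtool(-100.2))"
```

```text
t 61.42 pos [ 0.5217 -0.0098  0.0439] F [ 0.7  0.6 -0.8] gap 34.1
 turn [-0.02 -0.01  0.  ] shift now-axes [-0.    0.07  0.59] after-turn axes [-0.    0.06  0.59]
```

send_rows:
  plan:
    - [[0,0.06,0.25],[-0.02,0,0]]
    - [[0,0,0.2],[0,0,0]]
    - [[0,0,0.1],[0,0,0]]
    - [[0,0,0],[0,0,0]]

```text
time: 61.92
tool_pos: [0.5203, -0.0097, 0.032]
ee_rot: [3.142, -0.002, -1.749]
wrist_force: [-0.7, 0.2, -0.6]
finger_gap: 0.0339
```

```bash
python3 -c "
from h import *
go([.5204,-.0095,.032],Rtool(-100.2));held()"
```

```text
t 61.92 pos [ 0.5203 -0.0097  0.032 ] F [-0.7  0.2 -0.6] gap 33.9
 turn [ 0.   -0.01 -0.  ] shift now-axes [-0.01 -0.   -0.  ] after-turn axes [-0.01 -0.   -0.  ]
held n 5947 ztop -7.4 x [-17.1  17.3] y [-24.5  23.8] rect [ 0.1 -0. ] ((35.96962356567383, 50.205352783203125), 0.5272371172904968)
```

Perfectly placed. Release and press.

send_rows:
  plan:
    - [[0,0,0],[0,0,0]]
    - [[0,0,0],[0,0,0]]
    - [[0,0,0],[0,0,0]]
  claw: 60

```text
time: 62.35
tool_pos: [0.5208, -0.0097, 0.0324]
ee_rot: [-3.141, -0.002, -1.749]
wrist_force: [-0.6, 0.7, -0.9]
finger_gap: 0.0512
```

send_rows:
  plan:
    - [[0,0,-0.3],[0,0,0]]
    - [[0,0,-0.6],[0,0,0]]
    - [[0,0,-0.5],[0,0,0]]
    - [[0,0,0],[0,0,0]]

```text
time: 62.85
tool_pos: [0.5215, -0.0095, 0.0633]
ee_rot: [-3.139, -0.002, -1.749]
wrist_force: [1.1, -0.1, 0.1]
finger_gap: 0.0513
```

send_rows:
  plan:
    - [[0,0,0],[0,0,0]]
    - [[0,0,0],[0,0,0]]
    - [[0,0,0],[0,0,0]]
    - [[0,0,0],[0,0,0]]
  claw: 0

```text
time: 63.35
tool_pos: [0.521, -0.0097, 0.0628]
ee_rot: [-3.14, -0.002, -1.749]
wrist_force: [0.2, -0.5, 0.4]
finger_gap: -0.0001
```

```bash
python3 -c "
from h import *
go([.5206,-.0095,.042],Rtool(-100.2))"
```

```text
t 63.35 pos [ 0.521  -0.0097  0.0628] F [ 0.2 -0.5  0.4] gap -0.1
 turn [-0.01 -0.01 -0.  ] shift now-axes [-0.01  0.02  1.04] after-turn axes [-0.01  0.02  1.04]
```

send_rows:
  plan:
    - [[0,0,0.4],[0,0,0]]
    - [[0,0,0.5],[0,0,0]]
    - [[0,0,0.15],[0,0,0]]
    - [[0,0,0.15],[0,0,0]]
    - [[0,0,0.08],[0,0,0]]
    - [[0,0,0],[0,0,0]]

```text
time: 64.1
tool_pos: [0.5207, -0.0098, 0.0352]
ee_rot: [-3.141, -0.002, -1.749]
wrist_force: [0.1, 0.6, 0.1]
finger_gap: -0.0002
```

send_rows:
  plan:
    - [[0,0,0.06],[0,0,0]]

```text
time: 64.22
tool_pos: [0.5208, -0.0097, 0.035]
ee_rot: [-3.141, -0.003, -1.749]
wrist_force: [-6.9, 0.5, 23.9]
finger_gap: 0.0004
```

send_rows:
  plan:
    - [[0,0,0.06],[0,0,0]]

```text
time: 64.35
tool_pos: [0.5208, -0.0097, 0.035]
ee_rot: [-3.141, -0.004, -1.749]
wrist_force: [-5.7, -0.4, 16.2]
finger_gap: -0.0
```

send_rows:
  plan:
    - [[0,0,-0.4],[0,0,0]]
    - [[0,0,-1],[0,0,0]]
    - [[0,0,-1],[0,0,0]]
    - [[0,0,-1],[0,0,0]]
    - [[0,0,-1],[0,0,0]]
    - [[0,0,-1],[0,0,0]]
    - [[0,0,-1],[0,0,0]]
    - [[0,0,-0.5],[0,0,0]]
    - [[0,0,0],[0,0,0]]
    - [[0,0,0],[0,0,0]]

```text
time: 65.6
tool_pos: [0.5205, -0.009, 0.1778]
ee_rot: [-3.139, -0.002, -1.748]
wrist_force: [0.2, -0.3, -0.1]
finger_gap: -0.0
```

```bash
python3 -c "
from h import *
s=cam('wrist');P=cloud(s)
for c in((.6426,-.0315),(.5816,-.0205),(.5206,-.0095)):tilt(P,c,rad=.03)
for zr in((.085,.125),(.05,.085)):
  for o in rect(P,win(0,0,640,400),zr):
    if o[0]>100:print('lever?',o)
save(s,'w6.png')
go([.58,.13,.2],Rtool(-100.2))"
```

```text
tile n 2748 rect [641.4 -33.8] [39.9 50.2] 78.4 z mm 34.0 slope deg [0.   0.04]
tile n 2200 rect [580.9 -20.6] [36.1 48.8] 79.7 z mm 34.1 slope deg [-0.05 -0.08]
tile n 1800 rect [519.9 -10. ] [35.6 50.2] 78.8 z mm 34.1 slope deg [-0.14 -0.07]
lever? (np.int32(1176), array([117., 165.]), array([584.8, 131. ]), 20.0, array([23.4, 25. ]), np.float64(105.8))
lever? (np.int32(379), array([141., 144.]), array([595.1, 128.6]), -5.7, array([ 8.3, 18.2]), np.float64(68.6))
lever? (np.int32(1184), array([ 15., 266.]), array([493.5, 303.2]), -41.2, array([27.3, 74. ]), np.float64(57.4))
t 65.65 pos [ 0.5205 -0.0089  0.1778] F [-0.4 -0.3  0.1] gap 0.1
 turn [-0.01 -0.02  0.  ] shift now-axes [-7.36 -1.7  -1.13] after-turn axes [-7.36 -1.7  -1.11]
```

View pics/w6.png

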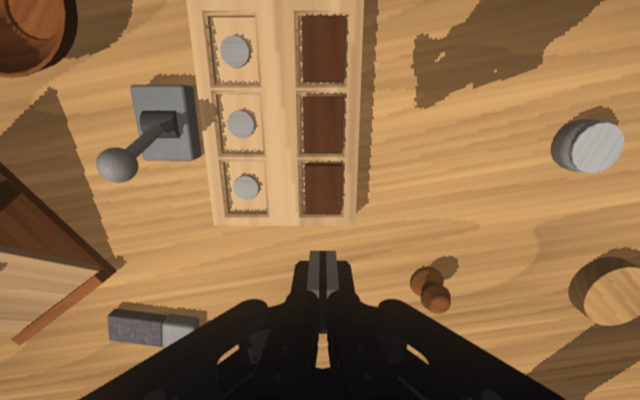

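Three tiles are home and level in the pockets at (324,48), (324,124) and (324,187). The lever knob is at (117,165), with the bystanders undisturbed. Now the lever: I'll come in on its jig -x side with the fingers shut.

send_rows:
  plan:
    - [[-0.5,0,0],[0,0,0]]
    - [[-0.95,0,0],[0,0,0]]
    - [[-0.95,0,0],[0,0,0]]
    - [[-0.95,0,0],[0,0,0]]
    - [[-0.95,0,0],[0,0,0]]
    - [[-0.95,0,0],[0,0,0]]
    - [[-0.95,0,0],[0,0,0]]
    - [[-0.8,0,0],[0,0,0]]
    - [[0,0,0],[0,0,0]]
    - [[0,0,0],[0,0,0]]

```text
time: 66.9
tool_pos: [0.5425, 0.139, 0.1719]
ee_rot: [3.134, -0.001, -1.745]
wrist_force: [-0.5, 1.2, -0.7]
finger_gap: 0.0004
```

```bash
python3 -c "
from h import *
go([.549,.1377,.088],Rtool(-100.2))"
```

```text
t 66.9 pos [0.5425 0.139  0.1719] F [-0.5  1.2 -0.7] gap 0.4
 turn [ 0.06 -0.01  0.03] shift now-axes [ 0.   -0.37  4.19] after-turn axes [ 0.01 -0.33  4.19]
```

send_rows:
  plan:
    - [[0,0,0.5],[0.06,0,0.03]]
    - [[0,0,1],[0,0,0]]
    - [[0,0,1],[0,0,0]]
    - [[0,0,0.9],[0,0,0]]
    - [[0,0,0.4],[0,0,0]]
    - [[0,0,0],[0,0,0]]
    - [[0,0,0],[0,0,0]]

```text
time: 67.78
tool_pos: [0.5425, 0.134, 0.0917]
ee_rot: [-3.139, -0.004, -1.756]
wrist_force: [-0.1, -0.4, -0.2]
finger_gap: 0.0002
```

```bash
python3 -c "
from h import *
s=cam('wrist');P=cloud(s)
for o in rect(P,win(0,0,640,400),(.085,.125)):
    if o[0]>100:print('lever?',o)
go([.608+.014*.984,.127-.014*.177,.088],Rtool(-100.2))"
```

```text
lever? (np.int32(2421), array([308., 194.]), array([585.3, 132.6]), 87.9, array([24.3, 25.2]), np.float64(106.8))
lever? (np.int32(1834), array([322., 272.]), array([550.8, 132.4]), 78.7, array([ 6.1, 27.3]), np.float64(111.7))
lever? (np.int32(3367), array([ 17., 342.]), array([524.6, 319.3]), -27.4, array([28.6, 78.9]), np.float64(92.2))
t 67.83 pos [0.5425 0.134  0.0918] F [ 0.4 -0.3  0.1] gap -0.1
 turn [-0.02 -0.03 -0.05] shift now-axes [-0.27 -3.98  0.2 ] after-turn axes [-0.24 -3.98  0.19]
```

send_rows:
  plan:
    - [[-0.2,-0.3,0.15],[0,-0.03,-0.05]]
    - [[-0.04,-0.5,0],[0,0,0]]
    - [[0,-0.5,0],[0,0,0]]
    - [[0,-0.5,0],[0,0,0]]
    - [[0,-0.4,0],[0,0,0]]

```text
time: 68.45
tool_pos: [0.5905, 0.1313, 0.0902]
ee_rot: [-3.137, 0.001, -1.748]
wrist_force: [-0.8, -0.0, 1.3]
finger_gap: 0.0002
```

send_rows:
  plan:
    - [[0,-0.4,0],[0,0,0]]
    - [[0,-0.4,0],[0,0,0]]
    - [[0,-0.4,0],[0,0,0]]

```text
time: 68.82
tool_pos: [0.6154, 0.1265, 0.0898]
ee_rot: [-3.138, 0.001, -1.748]
wrist_force: [-0.7, -0.3, -0.4]
finger_gap: -0.0003
```

```bash
python3 -c "
from h import *
go([.608+.014*.984,.127-.014*.177,.088],Rtool(-100.2))"
```

```text
t 68.83 pos [0.6154 0.1265 0.0898] F [-0.7 -0.3 -0.4] gap -0.3
 turn [-0.02  0.01  0.  ] shift now-axes [ 0.04 -0.33  0.09] after-turn axes [ 0.04 -0.33  0.09]
```

Almost no resistance so far. Keep pushing in small steps to the stop.

send_rows:
  plan:
    - [[0,-0.25,0],[0,0,0]]
    - [[0,-0.2,0],[0,0,0]]

```text
time: 69.08
tool_pos: [0.6233, 0.1249, 0.0891]
ee_rot: [3.141, 0.0, -1.749]
wrist_force: [-10.0, 1.3, 5.1]
finger_gap: 0.0001
```

send_rows:
  plan:
    - [[0,-0.2,0],[0,0,0]]
    - [[0,-0.15,0],[0,0,0]]

```text
time: 69.32
tool_pos: [0.6233, 0.1251, 0.0888]
ee_rot: [3.128, -0.004, -1.746]
wrist_force: [-10.0, -0.8, 7.2]
finger_gap: -0.0002
```

```bash
python3 -c "
from h import *
s=cam('wrist');P=cloud(s)
for o in rect(P,win(0,0,640,400),(.07,.125)):
    if o[0]>100:print('lever?',o)
go([.608+.014*.984,.127-.014*.177,.088],Rtool(-100.2))"
```

```text
lever? (np.int32(4060), array([322., 250.]), array([643.8, 121.4]), -10.4, array([27.3, 30.5]), np.float64(102.3))
lever? (np.int32(2129), array([ 36., 377.]), array([564.7, 332.5]), -64.3, array([18.5, 55.2]), np.float64(86.8))
t 69.38 pos [0.6233 0.1251 0.0888] F [-10.4  -0.7   7.9] gap 0.0
 turn [ 0.1  -0.03  0.02] shift now-axes [0.04 0.07 0.04] after-turn axes [0.04 0.07 0.04]
```

It stopped with 10 N at the predicted place. One firmer nudge, then back off, rise and check.

send_rows:
  plan:
    - [[0,-0.25,0],[0,0,0]]
    - [[0,-0.25,0],[0,0,0]]

```text
time: 69.62
tool_pos: [0.6235, 0.1251, 0.0888]
ee_rot: [3.11, -0.01, -1.743]
wrist_force: [-15.1, -0.7, 14.7]
finger_gap: 0.0
```

send_rows:
  plan:
    - [[0,0.5,0],[0,0,0]]
    - [[0,0.7,-0.2],[0,0,0]]
    - [[0,0.7,-0.8],[0,0,0]]
    - [[0,0.7,-1],[0,0,0]]
    - [[0,0.7,-1],[0,0,0]]
    - [[0,0.7,-1],[0,0,0]]
    - [[0,0.5,-1],[0,0,0]]
    - [[0,0,-0.5],[0,0,0]]
    - [[0,0,0],[0,0,0]]
    - [[0,0,0],[0,0,0]]

```text
time: 70.88
tool_pos: [0.5353, 0.1416, 0.2069]
ee_rot: [3.12, -0.009, -1.742]
wrist_force: [0.3, -0.3, -0.2]
finger_gap: 0.0002
```

```bash
python3 -c "
from h import *
s=cam('wrist');P=cloud(s);save(s,'w7.png');t=cam('scene');save(t,'s7.png')
for o in rect(P,win(0,0,640,400),(.08,.125)):
    if o[0]>100:print('lever?',o)
for c in((.6426,-.0315),(.5816,-.0205),(.5206,-.0095)):tilt(P,c,rad=.03)
Q=cloud(t)
print('S up+cover high',[o for o in rect(Q,win(385,100,470,220),(.125,.16)) if o[0]>20])
T=cam('top');Q=cloud(T)
for n,w in(('small',(180,250,245,305)),('bowl',(215,100,265,145)),('sand',(180,110,220,155)),('white',(415,110,445,140)),('tin',(380,170,402,200)),('offcut',(390,220,425,260)),('finial',(330,215,360,240)),('bottle',(360,85,395,130)),('brush',(215,215,290,250))):
  print(n,[o[1:4] for o in rect(Q,win(*w),(.006,.3)) if o[0]>60])
"
```

```text
lever? (np.int32(1014), array([322.,  56.]), array([645.4, 121.7]), -71.7, array([25.2, 25.2]), np.float64(100.6))
lever? (np.int32(11931), array([ 83., 244.]), array([519.1, 362.7]), -59.1, array([ 81.8, 151.3]), np.float64(102.3))
tile n 2458 rect [641.6 -31.6] [36.8 50.1] 79.8 z mm 34.1 slope deg [-0.07 -0.17]
tile n 1965 rect [581.5 -15.2] [47.8 50. ] 80.0 z mm 34.1 slope deg [ 0.02 -0.33]
tile n 1613 rect [519.6  -9.6] [36.7 50.5] 78.8 z mm 34.1 slope deg [-0.08 -0.06]
S up+cover high [(np.int32(233), array([453., 143.]), array([567.5, 383.9]), -64.1, array([ 27.2, 151.3]), np.float64(136.1))]
small [(array([211., 277.]), array([233.5, 327.7]), -77.0)]
bowl [(array([257., 102.]), array([806.1, 171.7]), 82.4), (array([250., 116.]), array([753. , 181.8]), 39.5)]
sand [(array([192., 127.]), array([719.8, 379.6]), -49.5)]
white [(array([429., 123.]), array([ 723.3, -412.9]), 62.3)]
tin [(array([391., 185.]), array([ 514. , -272.9]), 66.8)]
offcut [(array([408., 240.]), array([ 333.3, -318.1]), -4.4)]
finial [(array([343., 228.]), array([ 377.5, -108.4]), -46.6)]
bottle [(array([375., 105.]), array([ 789.4, -214.2]), 19.0)]
brush [(array([235., 231.]), array([376.9, 239.6]), 71.5)]
```

View pics/s7.png

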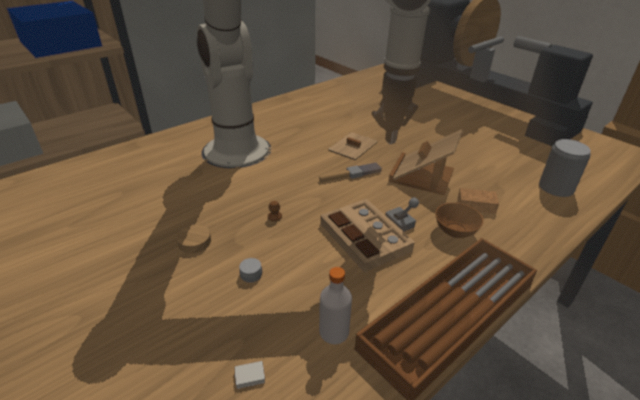

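The scene view shows the cover leaning on the rest (430,155), three tiles in the jig (355,235), and the lever over (412,203). No loose dark tile remains, and the bystanders are where they began.

```bash
python3 -c "
from bench import robot
print(robot.job_done(), robot.sense()['time'])"
```

```text
the job is handed in; nothing more can be done
the job is handed in; nothing more can be done
```

The job is done and handed in after about 71 s of robot time; the hand-in reports no verdict.

- **Cover:** it leans on the rest behind the toe strip, grip side up. Just after placing it measured 40.3° tilt, yaw within 0.2° of the rest, about 0.5 mm off the seat plane and centred sideways within 0.5 mm. The last scene picture still shows it leaning there.
- **Tiles:** this start had three loose dark tiles, and all three lie in the jig's right-hand row (jig -y). Their tops read 5.1 to 5.2 mm above the jig's top and level to about 0.3°.
- **Lever:** it was pushed last and stopped hard. The knob reads about 38 mm past the pivot, which matches the expected right-over position.
- **Bystanders:** most read where they began to within about 2 mm. The arm partly hid the bowl, sanding block, brush, bottle and small look-alike cover from the top camera. I judged those from the scene picture, which shows no change.

**Checks that disagreed:**
- **Pressing force:** it went over the 10 to 15 N asked for, peaking at about 70 N vertical on the first tile and 24 N or less on the other two. Only the shut fingertips touched the tiles, and the wrist force stayed under 120 N.
- **Last tile fit:** the final outline of the middle tile came out too wide at 48 × 50 mm, while its height and level were right. The reading before it was 36 × 49 mm and correctly placed, so I took the last one to include other surfaces.

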